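# Set up the cooler on the bench scale

## Robot

A 6-joint arm with a two-finger parallel gripper is mounted at the origin on the work surface. World frame = base frame: x ahead of the robot, y to its left, z up, the work surface at z = 0. Lengths are in m, angles in rad, forces in N, time in s.
With the tool pointing down it reaches from about 0.275 to 0.75 m from the base axis. Payload 10.2 kg.
Tool frame: the origin (TCP) lies at the very end of the fingers, on their centre line; the grasp point (between the pads) lies 19 mm behind it; y points along the fingers, x is the direction in which the jaws open and shut, and the axes are right-handed (so a half turn about y gives the same grasp; the last joint's range is limited). The gripper opens to 88 mm and grips with 3 to 60 N. Pads are 18 mm wide; open, the fingers measure 123 mm over their backs; the gripper's body (75 mm by 187 mm) begins 45 mm behind the grasp point.
Start: joints at [-1.572, 0.313, 1.498, -0, 1.331, -0.223], TCP at [0.115, -0.512, 0.239] pointing down, gripper open.
Joint ranges: [-2.94, 2.94], [-0.97, 2.17], [0.19, 2.56], [-1.23, 4.37], [0.02, 3.11], [-2.88, 2.88]. Speed limits (rad/s): [2.39, 2.39, 3.01, 3.14, 3.14, 3.14].

## Interface

Orientations are given as a unit quaternion [x, y, z, w].
In Python, from station import bot, read_camera, camera_info gives the robot as it stands.
- The arm moves only by the shell command python3 -m jog 'ROWS' [OPENING] [FORCE]. ROWS is JSON, a list that holds one entry, the list of rows, each a list of 6 numbers: the shift along the tool's x, y, z in cm, then the turn, a rotation vector about the tool's x, y, z in degrees. In form: [[[x, y, z, rx, ry, rz], ...]]. A call has exactly 5 rows; each row is the pose to reach, as a shift and turn from the pose commanded when the call began, along the tool's axes at that moment; what a row does not reach only later rows make up. A row lasts 1/10 s, in which the tool goes at most 50 mm and 8.59 degrees, less where a joint would pass 70% of its speed; a pose out of reach is approached as far as the arm can. A call with a gripper value outside its range is refused whole. OPENING is the closure in counts, from 0 (fully open) to 255 (shut), set as the call begins (- or left out, the last holds). The fingers move at their own pace and stop on an object; FORCE is the grip in N (left out, the last holds). Time passes only in rows, so rows that repeat a pose let the fingers close, or fill a call up. It gives the time, the measured TCP pose, the force and the opening at its end, in the units of the state.
- bot.observe(): the state, without advancing time (a new reading comes with each control period).
- read_camera(name): name is "scene" or "top"; returns the picture (480x640x3 uint8, red, green, blue); there is no depth.
- camera_info(name): a dict with "fx", "fy", "cx", "cy" (pixels), "k1" (the pictures are not rectified: a ray, as slopes to the right and down, at radius r is drawn at 1 + k1 r^2 times it, then the intrinsics apply), "camera_from_world" (4x4, takes a point from world to camera coordinates). Camera axes: x right, y down, z forward; pixel columns grow to the right and rows downward; lengths in m; the calibration is good to about 2 mm. A picture is of the moment at which its call begins. camera_info takes no time and is no camera call.
- bot.job_done(): hands the job in, once; it reports no verdict.
The state is a dict: "t": time; "joints": joint angles; "dq": joint speeds; "tau": joint torques, N m; "tool_pos": TCP position; "tcp_rot": TCP orientation; "contact_force": force on the tool from outside, world axes, zero at the start; "wrist_torque": the same for the moment, N m; "opening": finger opening in m.
Only numpy, scipy, OpenCV 4.12 (cv2) and the standard library are available. Lean on these libraries where they do the work, as an engineer would, in place of code of your own. Each camera call takes 0.05 s, during which the arm holds its last target.

## Task

The empty foam cooler lies on its side in front of the bench scale: bring its foot up against the scale platform's edge and tip it over that edge so that it stands upright on the platform, mouth up, then slide it in until it is wholly on the platform. Then hang the tube caddy on it by the caddy's own hook over the cooler's rim, so that both can be weighed together. Leave the other things on the bench where they are.

Things in the scene. Friction and masses are not known exactly. Their poses are not given: they have to be found in the camera images.
- scale: Low bench scale, fixed. Flat grey platform 240 mm (x) by 210 mm (y), top 10 mm above the bench; origin on the bench under the platform's centre, z up. Its edge at y = -105 mm, a 10 mm high upright step, is the fence in front of which the cooler lies. Grey read-out box, 34 mm high, at y 108 to 168 mm, x -75 to 75 mm.
- cooler_center (a point): Centre of the outer box of the blue foam cooler (open box, dark band round the foot): upright 110 tall, foot 150 x 90 mm, walls 18, floor 20 thick; 0.35 to 0.7 kg. y points out of the mouth (rim at y = 55 mm, foot at -55), x along the 150, z across the 90. When lying, z is up and only the 18 mm rim can be pushed from the mouth side.
- cooler: The same cooler and axes; origin 45 mm along -z from its centre. At the start it lies on a 150 x 110 mm side, 90 high, foot towards the scale's -y edge (gap 5 to 45 mm), mouth away from it. Tipped about 60 degrees it falls by itself onto its foot, its z then along the scale's +y, up to 40 mm overhanging (the foot slips back a little); it slides on the platform when pushed.
- caddy_grip (a point): Centre of the white grip tab on top of the orange tube caddy (0.12 kg), standing on the bench, this point 115 mm up. Tab 12 mm thick (caddy x), 40 wide (y), from 21 mm below this point to 22 above; under it is the hook's top. Axes: z up, x the way the hook points. Tube box 44 x 64 x 50 mm at the caddy's foot, on the -x side, reaching 47 mm from this point.
- caddy_hook (a point): Hanging point: middle of the underside of the caddy hook's top, 16 mm along +x and 27 mm below the tab's centre, 88 mm above the caddy's foot; same axes. Slot below it, open downward, 26 mm wide (x) between back plate (-x side) and a 6 mm lip (+x side) 24 mm deep and 50 wide (y). Hung, this point lies on the rim, the cooler's wall in the slot.
- caddy: The same caddy; origin at the centre of its tube box's underside, 25 mm along -x and 115 mm below the tab's centre; same axes.
- reagent: Bystander: amber glass reagent bottle; origin at the centre of its underside. Leave it where it is.
- jar: Bystander: jar with a blue cap; origin at the centre of its underside. Leave it where it is.
- beaker: Bystander: clear beaker; origin at the centre of its underside. Leave it where it is.
- tipbox: Bystander: blue pipette-tip box; origin at the centre of its underside. Leave it where it is.
- tuberack: Bystander: green rack of white tubes; origin at the centre of its underside. Leave it where it is.
- rotor: Bystander: flat aluminium rotor ring; origin at the centre of its underside. Leave it where it is.

How it is judged:
By the outcome, as a careful person would: the job done as asked, in the order asked, and still so for the second after the job is handed in, with the robot touching nothing.
It also fails if it takes over 70 s, if anything falls off the work surface, if the arm or the gripper's body presses on something with over 40 N, if the wrist force passes 120 N, or if a joint passes its speed limit or range.

## Working session

There is one attempt and no reset: what is moved stays moved. The work goes in short steps, Python scripts to look and compute and a shell command to move; the robot and the scene stay as the last step left them, time stands still between calls to the robot, and variables do not carry over. Pictures are saved under pics/ and viewed, and the job is handed in when it is done.

```bash
ls; mkdir -p pics
python3 - <<'E'
from station import bot, read_camera, camera_info
import cv2
print(bot.observe())
for n in("scene","top"):
    print(n,camera_info(n)); cv2.imwrite(f"pics/{n}0.png",read_camera(n)[:,:,::-1])
E
```

```text
pics
{'t': 0.0, 'joints': array([-1.57243383e+00,  3.13430457e-01,  1.49844705e+00, -6.53541798e-06,
        1.33094735e+00, -2.23371985e-01]), 'dq': array([-9.43568428e-06, -9.74446446e-04,  1.36551000e-03,  2.87094162e-04,
        4.13230058e-04,  2.54431239e-04]), 'tau': array([ 9.87452586e-04, -4.02213013e+01, -2.52270502e+01,  6.94954768e-02,
        3.52516375e-02, -9.03527280e-05]), 'tool_pos': array([ 0.11546034, -0.51190073,  0.2381673 ]), 'tcp_rot': array([-0.55191134,  0.44188289, -0.44133634,  0.55258992]), 'contact_force': array([0.04248387, 0.21511991, 0.83674956]), 'wrist_torque': array([ 0.01999875, -0.02821125,  0.01835843]), 'opening': 0.0882381880157074}
scene {'fx': 616.317432142186, 'fy': 616.317432142186, 'cx': 328.4556832531818, 'cy': 249.3215942252623, 'k1': -0.0643743060433221, 'camera_from_world': array([[ 0.81426689,  0.57997347, -0.02449906, -0.41593268],
       [ 0.34132603, -0.51249618, -0.78793668, -0.11933384],
       [-0.46953804,  0.63322858, -0.61526872,  1.85621637],
       [ 0.        ,  0.        ,  0.        ,  1.        ]])}
top {'fx': 470.0431258690585, 'fy': 470.0431258690585, 'cx': 323.466711757882, 'cy': 233.27181048857614, 'k1': -0.01693435778822579, 'camera_from_world': array([[ 2.60867720e-02, -9.99659535e-01,  5.42106664e-04,
        -6.35646619e-02],
       [-9.88297174e-01, -2.58717868e-02, -1.50330791e-01,
         5.71023259e-01],
       [ 1.50293634e-01,  3.38588258e-03, -9.88635605e-01,
         1.07029096e+00],
       [ 0.00000000e+00,  0.00000000e+00,  0.00000000e+00,
         1.00000000e+00]])}
```

View pics/scene0.png

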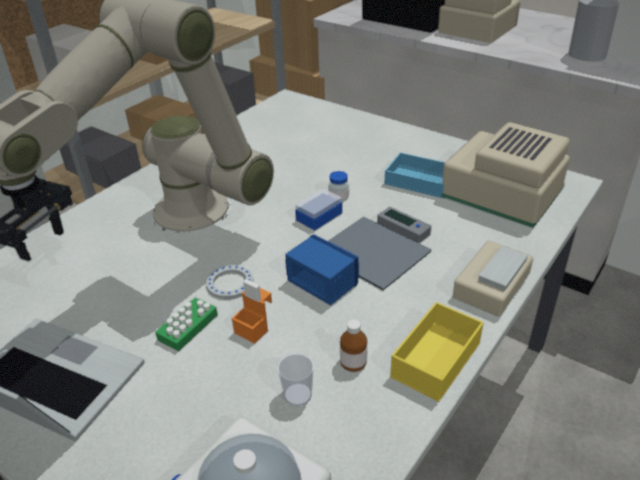

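View pics/top0.png

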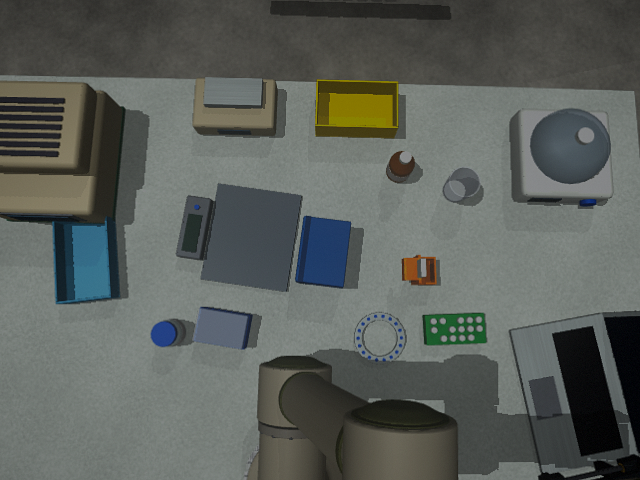

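```bash
cat > h.py <<'E'
import numpy as np, cv2
from station import bot, read_camera, camera_info
CI={n:camera_info(n) for n in("scene","top")}
def ray(n,u,v):
    c=CI[n];K=np.array([[c['fx'],0,c['cx']],[0,c['fy'],c['cy']],[0,0,1]])
    p=cv2.undistortPoints(np.array([[[u,v]]],float),K,np.array([c['k1'],0,0,0,0]))[0,0]
    T=c['camera_from_world'];R=T[:3,:3];o=-R.T@T[:3,3];d=R.T@np.array([p[0],p[1],1]);return o,d/np.linalg.norm(d)
def plane(n,u,v,z):
    o,d=ray(n,u,v);return o+d*(z-o[2])/d[2]
def tri(a,b):
    o1,d1=ray("scene",*a);o2,d2=ray("top",*b)
    A=np.stack([d1,-d2],1);s=np.linalg.lstsq(A,o2-o1,rcond=None)[0]
    p,q=o1+s[0]*d1,o2+s[1]*d2;return (p+q)/2,np.linalg.norm(p-q)
def proj(n,P):
    c=CI[n];p=c['camera_from_world'][:3]@np.append(P,1);x,y=p[:2]/p[2];f=1+c['k1']*(x*x+y*y)
    return np.array([c['fx']*x*f+c['cx'],c['fy']*y*f+c['cy']])
def crop(n,img,x0,y0,w,h,s,fn):
    cv2.imwrite(fn,cv2.resize(img[y0:y0+h,x0:x0+w,::-1],None,fx=s,fy=s,interpolation=cv2.INTER_CUBIC))
E
python3 - <<'E'
from h import *
s=cv2.imread("pics/scene0.png")[:,:,::-1];t=cv2.imread("pics/top0.png")[:,:,::-1]
crop("scene",s,220,200,220,150,3.6,"pics/s0c.png")
crop("top",t,170,170,280,130,2.8,"pics/t0c.png")
E
```

```text
(no output)
```

View pics/s0c.png

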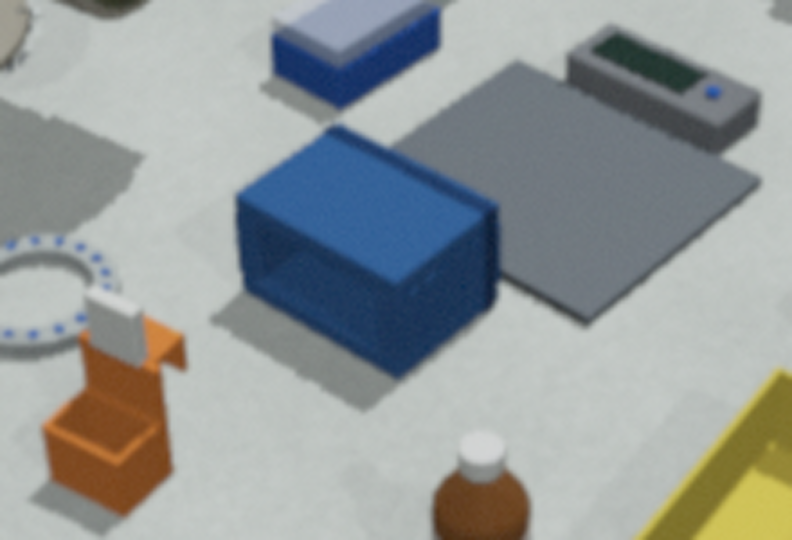

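View pics/t0c.png

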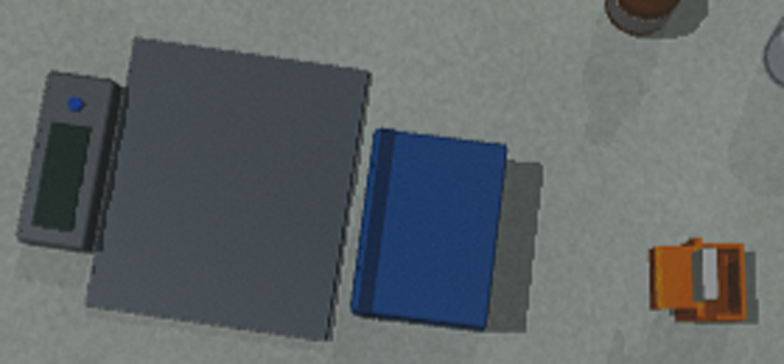

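```bash
python3 - <<'E'
from h import *
np.set_printoptions(precision=4,suppress=True)
S=lambda x,y:(220+x/3.6-.36,200+y/3.6-.36)
T=lambda x,y:(170+x/2.8-.32,170+y/2.8-.32)
def show(n,s,t,z=None):
    p,e=tri(S(*s),T(*t));print(n,p,round(e,4), '' if z is None else (plane("scene",*S(*s),z),plane("top",*T(*t),z)))
    return p
print("cooler")
A=show("foot+x",(497,208),(376,129),.09);B=show("mouth+x",(398,283),(507,145),.09);C=show("mouth-x",(238,197),(486,329),.09);D=show("foot-x",(337,126),(352,316),.09)
for a,b in((A,B),(B,C),(C,D),(D,A)):print(np.linalg.norm(a-b),np.degrees(np.arctan2(*(b-a)[[1,0]])))
print("scale")
E_=show("front+x",(587,325),(371,71),.01);F=show("back+x",(761,181),(134,38),.01);G=show("back-x",(517,61),(87,305),.01)
H=plane("top",*T(329,340),.01);print(H)
for a,b in((E_,F),(F,G),(G,H),(H,E_)):print(np.linalg.norm(a-b),np.degrees(np.arctan2(*(b-a)[[1,0]])))
print("caddy tab: top corners")
# scene tab top corners; top view tab
o=cv2.imread("pics/top0.png");
E
python3 - <<'E'
import sys;sys.path.insert(0,'.')
from h import *
s=cv2.imread("pics/scene0.png")[:,:,::-1];t=cv2.imread("pics/top0.png")[:,:,::-1]
crop("scene",s,225,270,60,75,8,"pics/s0k.png")
crop("top",t,395,245,50,45,12,"pics/t0k.png")
E
```

```text
cooler
foot+x [ 0.6047 -0.0034  0.0876] 0.0009 (array([ 0.6061, -0.0063,  0.09  ]), array([ 0.6046, -0.0033,  0.09  ]))
mouth+x [ 0.595  -0.1094  0.0907] 0.0024 (array([ 0.5953, -0.1078,  0.09  ]), array([ 0.5942, -0.1102,  0.09  ]))
mouth-x [ 0.447  -0.0944  0.0874] 0.0052 (array([ 0.4512, -0.0951,  0.09  ]), array([ 0.445 , -0.0961,  0.09  ]))
foot-x [0.454  0.0124 0.0852] 0.0034 (array([0.4592, 0.0086, 0.09  ]), array([0.4525, 0.011 , 0.09  ]))
0.10642221924814921 -95.26434505486635
0.14874825193730082 174.24025192056465
0.1070917313606854 86.26327778700616
0.1515928296424676 -5.997228723766475
scale
front+x [0.6726 0.0068 0.0065] 0.0003 (array([0.6746, 0.0036, 0.01  ]), array([0.6717, 0.0066, 0.01  ]))
back+x [0.6967 0.2182 0.0066] 0.0009 (array([0.6983, 0.2137, 0.01  ]), array([0.6962, 0.2177, 0.01  ]))
back-x [0.46   0.2447 0.0091] 0.0015 (array([0.4611, 0.2443, 0.01  ]), array([0.4594, 0.244 , 0.01  ]))
[0.4351 0.0348 0.01  ]
0.21269082875392345 83.49428731259664
0.2381971019825309 173.5962353904429
0.2114431580928358 -96.76150691299586
0.23915412265090127 -6.704059306145185
caddy tab: top corners
```

View pics/s0k.png

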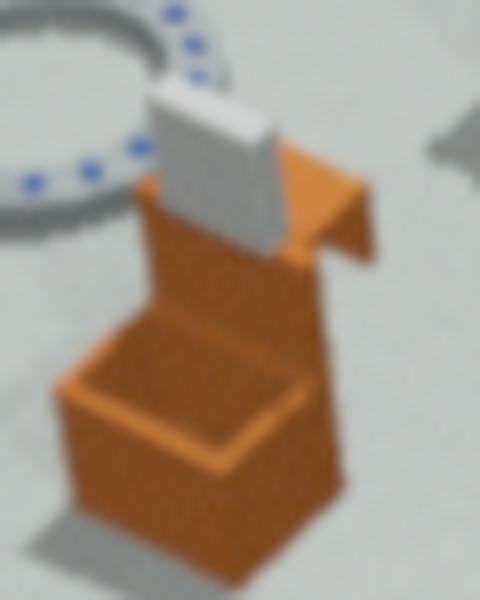

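View pics/t0k.png

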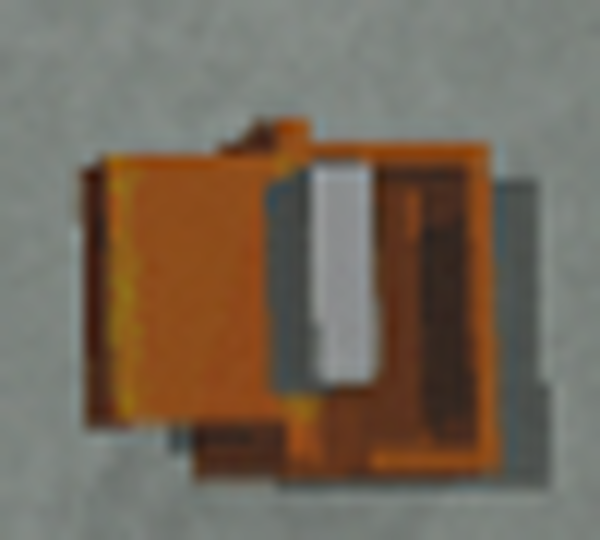

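Run:
```python
from h import *
np.set_printoptions(precision=4,suppress=True)
s=cv2.imread("pics/scene0.png")[:,:,::-1];t=cv2.imread("pics/top0.png")[:,:,::-1]
def bright(img,x0,y0,x1,y1,thr):
    c=img[y0:y1,x0:x1].astype(int);return c
# white-ish tab pixels: low saturation & brightness above surroundings
T=lambda x,y:(395+(x+.5)/12-.5,245+(y+.5)/12-.5)
S=lambda x,y:(225+(x+.5)/8-.5,270+(y+.5)/8-.5)
print("tab centre", tri(S(216,107),T(346,274)), plane("top",*T(346,274),.137))
a=plane("top",*T(343,165),.137);b=plane("top",*T(348,384),.137);print("tab ends",a,b,np.degrees(np.arctan2(*(a-b)[[1,0]])))
# box bottom-ish: box rim (z=.05) right edge
a=plane("top",*T(490,145),.05);b=plane("top",*T(497,472),.05);print("box rear edge",a,b,np.linalg.norm(a-b),np.degrees(np.arctan2(*(a-b)[[1,0]])))
a=plane("top",*T(108,158),.094);b=plane("top",*T(118,424),.094);print("lip top edge",a,b,np.linalg.norm(a-b),np.degrees(np.arctan2(*(a-b)[[1,0]])))
for n in CI:
    M=CI[n]['camera_from_world'];print(n,-M[:3,:3].T@M[:3,3])
from scipy.spatial.transform import Rotation as R
print(R.from_quat(bot.observe()['tcp_rot']).as_matrix())
crop("scene",s,0,170,100,100,6,"pics/g0.png")
```

```text
tab centre (array([ 0.4907, -0.2641,  0.1377]), np.float64(0.0025631994500956144)) [ 0.4899 -0.2651  0.137 ]
tab ends [ 0.5094 -0.2647  0.137 ] [ 0.4702 -0.2654  0.137 ] 1.0025713691337375
box rear edge [ 0.5231 -0.3118  0.05  ] [ 0.4596 -0.3126  0.05  ] 0.06346158225760394 0.7023835472872817
lip top edge [ 0.514  -0.2298  0.094 ] [ 0.4645 -0.2317  0.094 ] 0.049565951366600726 2.199856386800213
scene [ 1.251  -0.9953  1.0379]
top [ 0.4051 -0.0524  1.144 ]
[[ 0.22    0.      0.9755]
 [-0.9755  0.0011  0.22  ]
 [-0.0011 -1.      0.0003]]
```

View pics/g0.png

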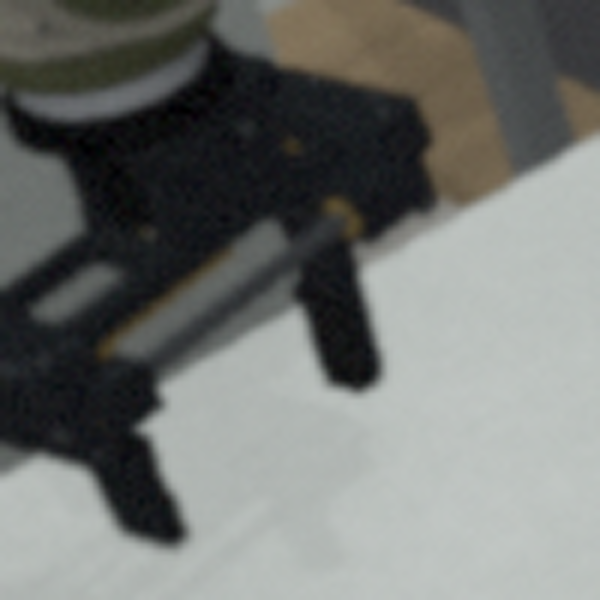

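```bash
cat >> h.py <<'E'
from scipy.spatial.transform import Rotation as Rot
YAW=np.radians(-6.5)
U=np.array([np.cos(YAW),np.sin(YAW),0]);V=np.array([-np.sin(YAW),np.cos(YAW),0]);Z=np.array([0,0,1.])
def tool(phi,xa=None):
    """finger dir = cos(phi) V - sin(phi) Z, jaw axis U ; phi deg"""
    f=np.cos(np.radians(phi))*V-np.sin(np.radians(phi))*Z
    return np.stack([U,f,np.cross(U,f)],1)
def down(az):
    a=np.radians(az);x=np.array([np.cos(a),np.sin(a),0]);return np.stack([x,-Z,np.cross(x,-Z)],1)
def uvz(u,v,z): return u*U+v*V+z*Z
def rel(targets):
    o=bot.observe();R0=Rot.from_quat(o['tcp_rot']).as_matrix();p0=o['tool_pos']
    for p,R in targets:
        print(np.round(np.r_[R0.T@(p-p0)*100,np.degrees(Rot.from_matrix(R0.T@R).as_rotvec())],2).tolist())
def st():
    o=bot.observe();p=o['tool_pos'];print('t',round(o['t'],2),'p',p.round(4),'uvz',np.round([p@U,p@V,p[2]],4),'F',o['contact_force'].round(1),'Fuv',round(o['contact_force']@U,1),round(o['contact_force']@V,1),'q',o['joints'].round(2),'open',round(o['opening'],4))
E
python3 - <<'E'
from h import *
np.set_printoptions(suppress=True)
for n,p in dict(mouthA=(.5942,-.1102,0),mouthB=(.445,-.0961,0),foA=(.6046,-.0033,0),foB=(.4525,.011,0),sA=(.6717,.0066,0),sB=(.4351,.0348,0),bA=(.6962,.2177,0),bB=(.4594,.244,0)).items(): print(n,(np.array(p)@U).round(4),(np.array(p)@V).round(4))
rel([(uvz(.526,-.088,.2),tool(90))])
E
```

```text
mouthA 0.6029 -0.0422
mouthB 0.453 -0.0451
foA 0.6011 0.0652
foB 0.4483 0.0622
sA 0.6666 0.0826
sB 0.4284 0.0838
bA 0.6671 0.2951
bB 0.4288 0.2944
[-26.86, 3.86, 46.77, -0.05, -70.79, -0.05]
```

```bash
python3 -m jog '[[[-13,1,23,0,-35,0],[-26.9,2,46.8,0,-70.8,0],[-26.9,2,46.8,0,-70.8,0],[-26.9,2,46.8,0,-70.8,0],[-26.9,2,46.8,0,-70.8,0]]]' 110 20; python3 -c "
from h import *
st();rel([(uvz(.526,-.088,.2),tool(90))])"
```

```text
t: 0.6
tool_pos: [0.3006, -0.3415, 0.2293]
tcp_rot: [-0.676, 0.207, -0.207, 0.676]
contact_force: [1.0, -0.6, 0.6]
opening: 0.0511
t 0.6 p [ 0.3006 -0.3415  0.2293] uvz [ 0.3373 -0.3053  0.2293] F [ 1.  -0.6  0.6] Fuv 1.1 -0.5 q [-1.11  0.17  1.71  0.    1.26 -0.51] open 0.0511
[6.71, 2.93, 27.99, -0.01, -27.49, -0.01]
```

```bash
python3 -m jog '[[[6.7,2.9,28,0,-27.5,0],[6.7,2.9,28,0,-27.5,0],[6.7,2.9,28,0,-27.5,0],[6.7,2.9,28,0,-27.5,0],[6.7,2.9,28,0,-27.5,0]]]'; python3 -c "
from h import *
st();rel([(uvz(.526,-.088,.074),tool(90))])"
```

```text
t: 1.1
tool_pos: [0.4849, -0.1742, 0.204]
tcp_rot: [-0.706, 0.042, -0.042, 0.706]
contact_force: [0.5, -1.5, 0.1]
opening: 0.0503
t 1.1 p [ 0.4849 -0.1742  0.204 ] uvz [ 0.5015 -0.1182  0.204 ] F [ 0.5 -1.5  0.1] Fuv 0.6 -1.5 q [-0.57  0.32  1.58 -0.    1.24 -0.45] open 0.0503
[2.44, 13.0, 3.03, -0.0, -0.25, -0.01]
```

```bash
python3 -m jog '[[[2.4,0,3,0,0,0],[2.4,4,3,0,0,0],[2.4,8,3,0,0,0],[2.4,12,3,0,0,0],[2.4,12,3,0,0,0]]]'; python3 -c "
from h import *
st();rel([(uvz(.526,-.088,.074),tool(90))])
im=read_camera('scene');crop('scene',im,180,180,300,200,2.6,'pics/s1.png')"
```

```text
t: 1.6
tool_pos: [0.5086, -0.1477, 0.0801]
tcp_rot: [-0.704, 0.045, -0.039, 0.707]
contact_force: [-0.7, 0.8, -0.1]
opening: 0.0502
t 1.6 p [ 0.5086 -0.1477  0.0801] uvz [ 0.5221 -0.0892  0.0801] F [-0.7  0.8 -0.1] Fuv -0.7 0.7 q [-0.5   0.51  1.66 -0.    0.98 -0.39] open 0.0502
[0.4, 0.6, 0.12, -0.21, -0.32, -0.51]
```

View pics/s1.png

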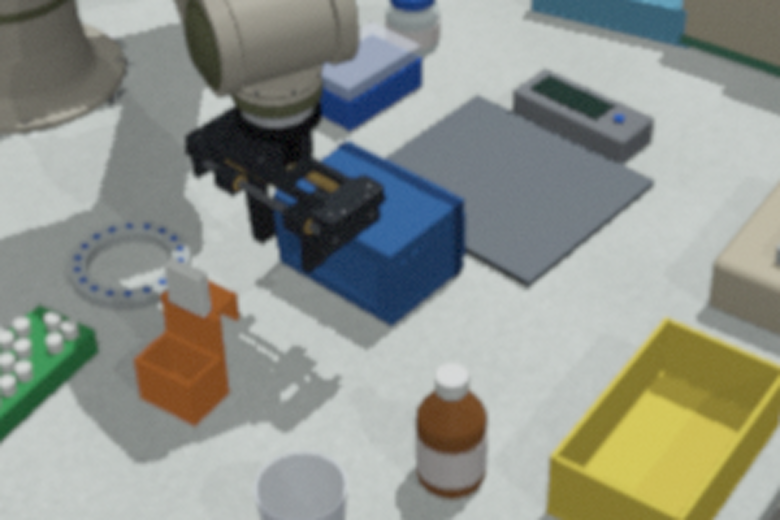

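```bash
python3 -m jog '[[[0.4,0.6,1,0,-0.3,-0.5],[0.4,0.6,2,0,-0.3,-0.5],[0.4,0.6,3,0,-0.3,-0.5],[0.4,0.6,3.7,0,-0.3,-0.5],[0.4,0.6,4.2,0,-0.3,-0.5]]]'; python3 -c "
from h import *
st()"
```

```text
t: 2.15
tool_pos: [0.5206, -0.1078, 0.0794]
tcp_rot: [0.707, -0.036, 0.043, -0.705]
contact_force: [-0.8, -6.6, 3.9]
opening: 0.05
t 2.15 p [ 0.5206 -0.1078  0.0794] uvz [ 0.5294 -0.0482  0.0794] F [-0.8 -6.6  3.9] Fuv -0.0 -6.6 q [-0.43  0.5   1.67  0.    0.95 -0.31] open 0.05
```

```bash
python3 -m jog '[[[0,0,0.3,0,0,0],[0,0,0.5,0,0,0],[0,0,0.7,0,0,0],[0,0,0.9,0,0,0],[0,0,0.9,0,0,0]]]'; python3 -c "
from h import *
st()
im=read_camera('scene');crop('scene',im,180,180,300,200,2.6,'pics/s2.png')
im=read_camera('top');crop('top',im,170,170,280,130,2.8,'pics/t2.png')"
```

```text
t: 2.65
tool_pos: [0.5217, -0.0994, 0.0793]
tcp_rot: [0.707, -0.036, 0.044, -0.705]
contact_force: [-0.5, -4.0, 3.9]
opening: 0.0502
t 2.65 p [ 0.5217 -0.0994  0.0793] uvz [ 0.5296 -0.0397  0.0793] F [-0.5 -4.   3.9] Fuv -0.0 -4.1 q [-0.41  0.5   1.68  0.    0.95 -0.3 ] open 0.0502
```

View pics/s2.png

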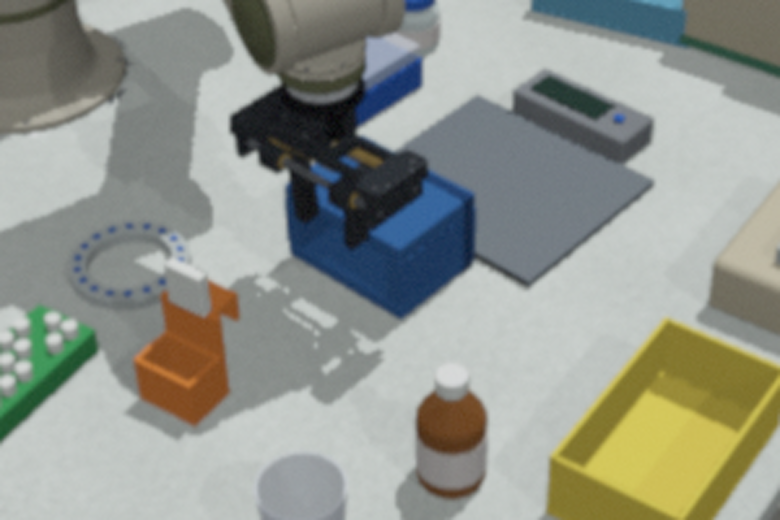

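View pics/t2.png

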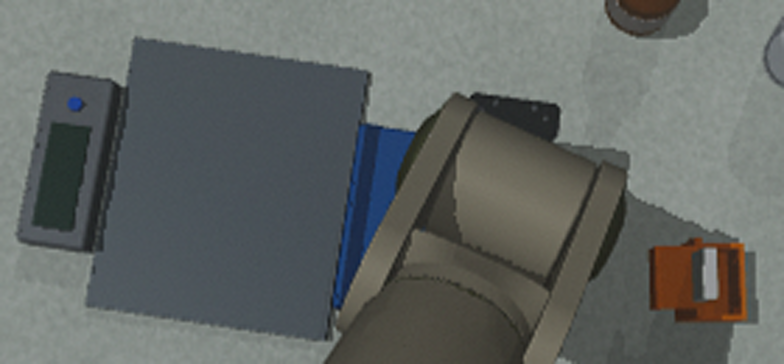

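```bash
python3 -m jog '[[[0,0,0.1,0,0,0],[0,0,0.2,0,0,0],[0,0,0.3,0,0,0],[0,0,0.3,0,0,0],[0,0,0.3,0,0,0]]]'; python3 -c "
from h import *
st()"; python3 -m jog '[[[0,0,0.1,0,0,0],[0,0,0.2,0,0,0],[0,0,0.3,0,0,0],[0,0,0.3,0,0,0],[0,0,0.3,0,0,0]]]'; python3 -c "
from h import *
st()"
```

```text
t: 3.25
tool_pos: [0.522, -0.0966, 0.0791]
tcp_rot: [0.707, -0.037, 0.044, -0.705]
contact_force: [-0.5, -5.8, 5.5]
opening: 0.0501
t 3.25 p [ 0.522  -0.0966  0.0791] uvz [ 0.5296 -0.0369  0.0791] F [-0.5 -5.8  5.5] Fuv 0.1 -5.8 q [-0.4   0.5   1.68  0.    0.95 -0.29] open 0.0501
t: 3.75
tool_pos: [0.5223, -0.0938, 0.0791]
tcp_rot: [0.707, -0.037, 0.044, -0.705]
contact_force: [-0.8, -6.3, 4.1]
opening: 0.05
t 3.75 p [ 0.5223 -0.0938  0.0791] uvz [ 0.5295 -0.034   0.0791] F [-0.8 -6.3  4.1] Fuv -0.0 -6.3 q [-0.4   0.5   1.68  0.    0.95 -0.29] open 0.05
```

```bash
python3 -c "
from h import *
im=read_camera('scene');crop('scene',im,260,210,160,110,5,'pics/s3.png')"
```

```text
(no output)
```

View pics/s3.png

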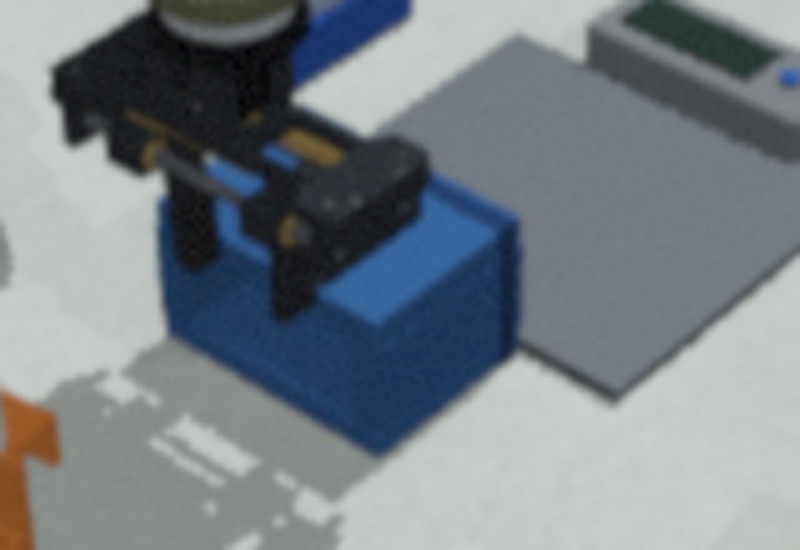

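```bash
python3 -c "
from h import *
S=lambda x,y:(260+(x+.5)/5-.5,210+(y+.5)/5-.5)
for n,p,z in(('mouth bot',(380,455),0),('mouth top',(377,325),.09),('foot top',(518,215),.09),('foot bot on step',(520,352),0.005),('scale',(613,398),.01)):
  q=plane('scene',*S(*p),z);print(n,(q@U).round(4),(q@V).round(4))
"
```

```text
mouth bot 0.5991 -0.0175
mouth top 0.6036 -0.0224
foot top 0.6011 0.0858
foot bot on step 0.606 0.0829
scale 0.6673 0.0813
```

```bash
python3 -m jog '[[[0,0,-1.5,0,0,0],[0,0,-3.5,0,0,0],[0,0,-5.5,0,0,0],[0,0,-5.5,0,0,0],[0,0,-5.5,0,0,0]]]'; python3 -c "
from h import *
st();rel([(uvz(.526,-.095,.12),tool(55)),(uvz(.526,-.085,.045),tool(55))])"
```

```text
t: 4.3
tool_pos: [0.5152, -0.1476, 0.078]
tcp_rot: [-0.706, 0.038, -0.043, 0.706]
contact_force: [-0.3, 1.0, 0.5]
opening: 0.0502
t 4.3 p [ 0.5152 -0.1476  0.078 ] uvz [ 0.5286 -0.0883  0.078 ] F [-0.3  1.   0.5] Fuv -0.4 1.0 q [-0.5   0.51  1.66  0.    0.96 -0.39] open 0.0502
[-0.22, -4.2, -0.67, 34.95, 0.06, 0.46]
[-0.28, 3.3, 0.33, 34.95, 0.06, 0.46]
```

```bash
python3 -m jog '[[[-0.2,-1.5,-0.7,8,0,0.4],[-0.2,-3,-0.7,16,0,0.4],[-0.2,-4.2,-0.7,24,0,0.4],[-0.2,-4.2,-0.7,31,0,0.4],[-0.2,-4.2,-0.7,35,0,0.4]]]'; python3 -c "
from h import *
st();rel([(uvz(.526,-.085,.045),tool(55)),(uvz(.526,-.028,.042),tool(55))])
im=read_camera('scene');crop('scene',im,180,150,300,200,2.6,'pics/s4.png')"
```

```text
t: 4.8
tool_pos: [0.5124, -0.1543, 0.1204]
tcp_rot: [-0.459, 0.025, -0.05, 0.887]
contact_force: [0.1, 0.3, -0.4]
opening: 0.0503
t 4.8 p [ 0.5124 -0.1543  0.1204] uvz [ 0.5266 -0.0953  0.1204] F [ 0.1  0.3 -0.4] Fuv 0.1 0.3 q [-0.74  0.6   1.52  0.49  1.43 -0.8 ] open 0.0503
[-0.07, 6.75, -3.51, -0.28, 0.13, 0.07]
[-0.07, 10.29, 0.97, -0.28, 0.13, 0.07]
```

View pics/s4.png

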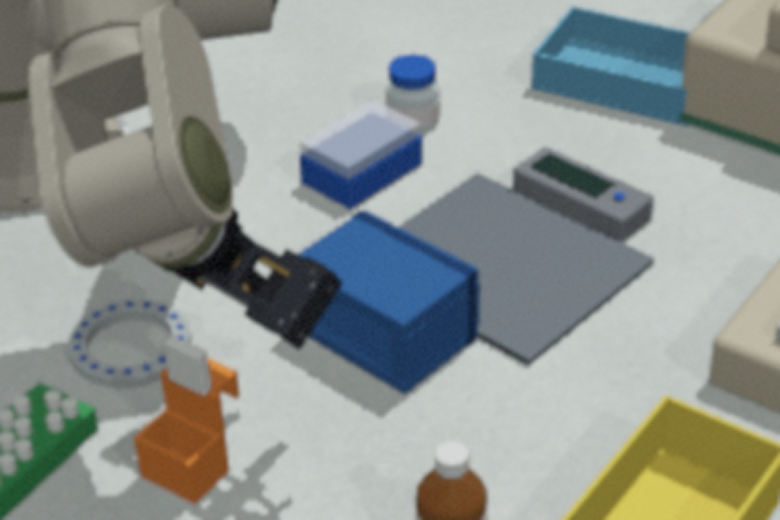

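```bash
python3 -m jog '[[[0,3,-1.7,0,0,0],[0,6.7,-3.5,0,0,0],[0,7.5,-2.4,0,0,0],[0,8.7,-1,0,0,0],[0,9.8,0.4,0,0,0]]]'; python3 -c "
from h import *
st();rel([(uvz(.526,-.028,.042),tool(55))])
im=read_camera('scene');crop('scene',im,220,170,240,160,3.3,'pics/s5.png')"
```

```text
t: 5.35
tool_pos: [0.52, -0.0935, 0.0441]
tcp_rot: [-0.462, 0.024, -0.05, 0.885]
contact_force: [-0.2, 0.3, 0.6]
opening: 0.0501
t 5.35 p [ 0.52   -0.0935  0.0441] uvz [ 0.5273 -0.034   0.0441] F [-0.2  0.3  0.6] Fuv -0.2 0.3 q [-0.65  0.68  1.63  0.55  1.23 -0.83] open 0.0501
[-0.12, 0.51, 0.38, 0.07, 0.27, 0.12]
```

View pics/s5.png

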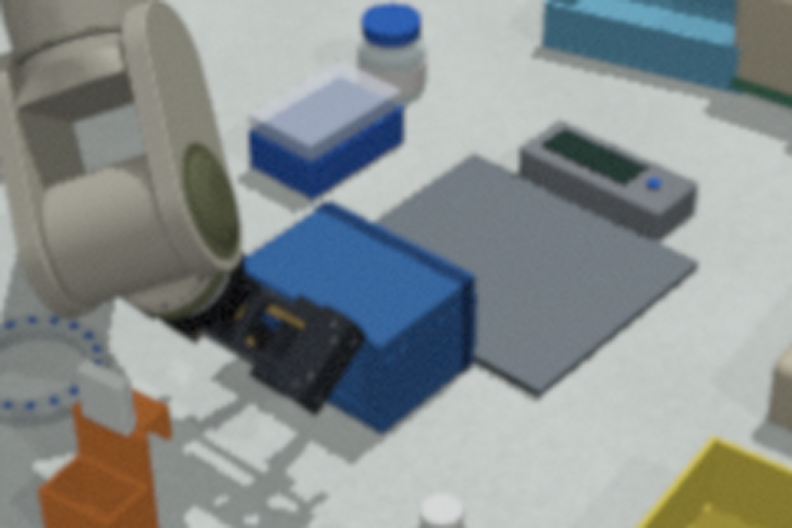

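```bash
cat >> h.py <<'E'
def hook(th,phi,a,h=.011,E=.0825,u=.526):
    t=np.radians(th);f=np.radians(phi)
    P=np.array([-.01*np.tan(t)+.072*np.sin(t)-.11*np.cos(t),.072*np.cos(t)+.11*np.sin(t)])
    q=P-h*np.array([np.sin(f),np.cos(f)])+a*np.array([np.cos(f),-np.sin(f)])
    return uvz(u,E+q[0],q[1]),tool(phi)
E
python3 -c "
from h import *
rel([hook(*k) for k in((0,55,.022),(8,57,.022),(16,60,.022),(24,64,.022),(32,69,.022),(40,74,.021))])"
```

```text
[-0.07, 0.14, 0.85, -0.0, 0.33, 0.01]
[-0.06, -0.54, 2.4, -2.0, 0.33, 0.01]
[-0.05, -1.0, 3.98, -5.0, 0.33, 0.02]
[-0.04, -1.24, 5.54, -9.0, 0.33, 0.03]
[-0.03, -1.28, 7.05, -14.0, 0.33, 0.05]
[-0.02, -1.19, 8.52, -19.0, 0.33, 0.06]
```

```bash
python3 -m jog '[[[0,0.1,0.9,0,0.3,0],[0,-0.2,1.6,-1,0.3,0],[0,-0.5,2.4,-2,0.3,0],[0,-0.8,3.2,-3.5,0.3,0],[0,-1,4,-5,0.3,0]]]'; python3 -c "
from h import *
st();
rel([hook(*k) for k in((16,60,.022),(24,64,.022),(32,69,.022),(40,74,.021))])
im=read_camera('scene');crop('scene',im,220,170,240,160,3.3,'pics/s6.png')"
```

```text
t: 5.9
tool_pos: [0.5224, -0.0686, 0.0746]
tcp_rot: [-0.501, 0.029, -0.051, 0.864]
contact_force: [-0.6, -2.2, 0.2]
opening: 0.0503
t 5.9 p [ 0.5224 -0.0686  0.0746] uvz [ 0.5268 -0.009   0.0746] F [-0.6 -2.2  0.2] Fuv -0.3 -2.2 q [-0.58  0.59  1.65  0.5   1.2  -0.72] open 0.0503
[-0.09, 0.17, 0.39, 0.18, -0.15, 0.13]
[-0.09, -0.21, 1.92, -3.82, -0.15, 0.12]
[-0.09, -0.38, 3.42, -8.82, -0.16, 0.12]
[-0.1, -0.43, 4.9, -13.82, -0.17, 0.11]
```

View pics/s6.png

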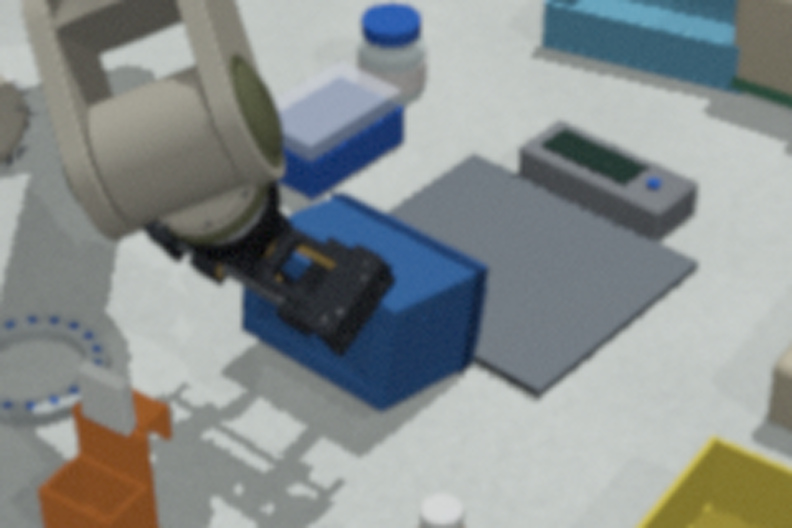

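```bash
python3 -m jog '[[[-0.1,0.1,0.7,0,0,0],[-0.1,-0.1,1.5,-2.5,0,0],[-0.1,-0.3,2.4,-5.5,0,0],[-0.1,-0.4,3.4,-8.8,0,0],[-0.1,-0.4,4.2,-11.5,0,0]]]'; python3 -c "
from h import *
st();
rel([hook(*k) for k in((36,72,.022),(42,76,.022),(48,80,.020),(54,85,.018),(60,90,.016),(66,92,.014))])
im=read_camera('scene');crop('scene',im,220,170,240,160,3.3,'pics/s7.png')"
```

```text
t: 6.45
tool_pos: [0.5252, -0.0335, 0.0984]
tcp_rot: [-0.584, 0.034, -0.047, 0.81]
contact_force: [-0.4, -1.0, 0.7]
opening: 0.0502
t 6.45 p [ 0.5252 -0.0335  0.0984] uvz [0.5256 0.0262 0.0984] F [-0.4 -1.   0.7] Fuv -0.3 -1.1 q [-0.43  0.49  1.67  0.34  1.11 -0.49] open 0.0502
[0.04, -0.05, -0.12, -0.4, -0.16, 0.04]
[0.03, -0.18, 0.94, -4.4, -0.16, 0.04]
[0.03, -0.38, 2.0, -8.4, -0.17, 0.03]
[0.03, -0.48, 2.98, -13.4, -0.17, 0.03]
[0.03, -0.48, 3.88, -18.4, -0.17, 0.02]
[0.02, -0.31, 4.68, -20.4, -0.17, 0.02]
```

View pics/s7.png

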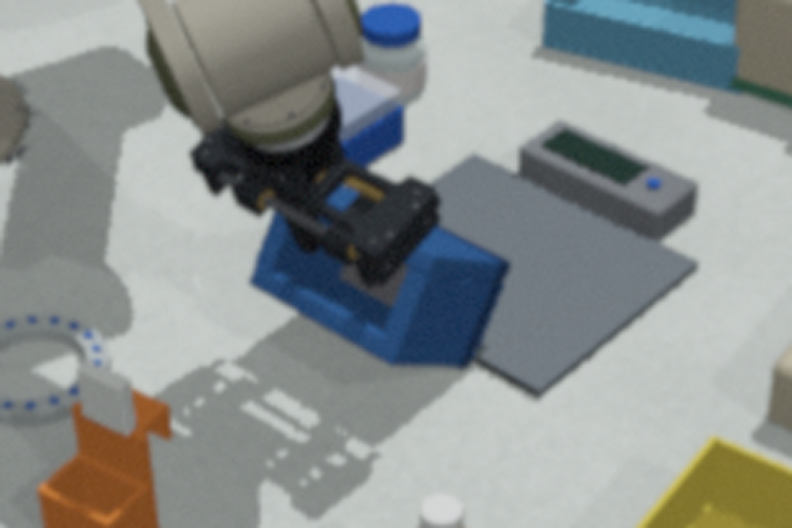

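```bash
python3 -m jog '[[[0,-0.15,0.6,-3,-0.2,0],[0,-0.3,1.4,-6,-0.2,0],[0,-0.4,2.2,-9.5,-0.2,0],[0,-0.5,2.9,-13,-0.2,0],[0,-0.5,3.5,-16,-0.2,0]]]'; python3 -c "
from h import *
st();
rel([hook(*k) for k in((58,88,.016),(62,90,.015),(66,91,.014),(70,92,.012),(74,92,.008))])
im=read_camera('scene');crop('scene',im,220,170,240,160,3.3,'pics/s8.png')"
```

```text
t: 7.0
tool_pos: [0.5286, -0.0022, 0.1137]
tcp_rot: [-0.691, 0.039, -0.04, 0.721]
contact_force: [-0.4, -0.4, -0.8]
opening: 0.05
t 7.0 p [ 0.5286 -0.0022  0.1137] uvz [0.5254 0.0577 0.1137] F [-0.4 -0.4 -0.8] Fuv -0.4 -0.4 q [-0.25  0.45  1.65  0.05  1.05 -0.16] open 0.05
[0.06, -0.13, 0.12, -0.45, 0.04, -0.05]
[0.06, -0.19, 0.7, -2.45, 0.04, -0.05]
[0.06, -0.18, 1.22, -3.45, 0.04, -0.05]
[0.06, -0.2, 1.61, -4.45, 0.04, -0.05]
[0.06, -0.35, 1.77, -4.45, 0.04, -0.05]
```

View pics/s8.png

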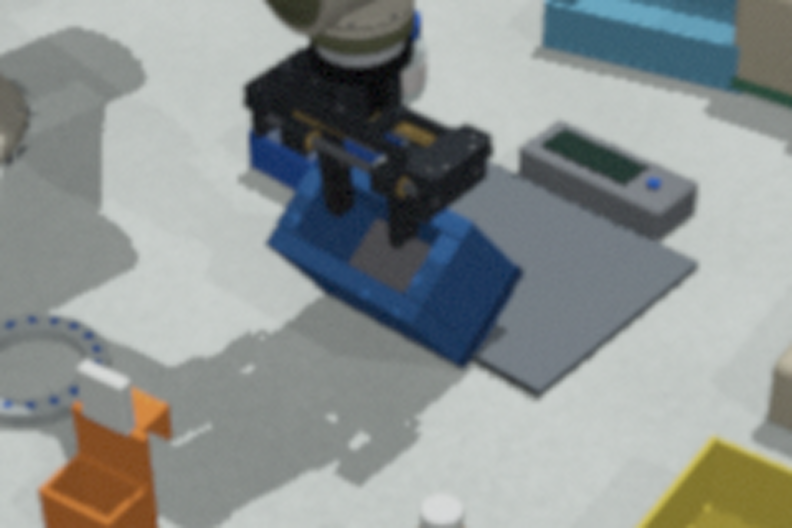

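```bash
python3 -m jog '[[[0,-0.2,0.5,-1.5,0,0],[0,-0.2,1,-2.5,0,0],[0,-0.2,1.5,-2.5,0,0],[0,-0.4,2,-2.5,0,0],[0,-0.6,2.4,-2.5,0,0]]]'; python3 -c "
from h import *
st();
im=read_camera('scene');crop('scene',im,220,170,240,160,3.3,'pics/s9.png')"
```

```text
t: 7.55
tool_pos: [0.5314, 0.0211, 0.1209]
tcp_rot: [-0.706, 0.04, -0.04, 0.706]
contact_force: [0.0, -0.5, 0.5]
opening: 0.0499
t 7.55 p [0.5314 0.0211 0.1209] uvz [0.5256 0.0811 0.1209] F [ 0.  -0.5  0.5] Fuv 0.1 -0.5 q [-0.18  0.45  1.63  0.    1.06 -0.07] open 0.0499
```

View pics/s9.png

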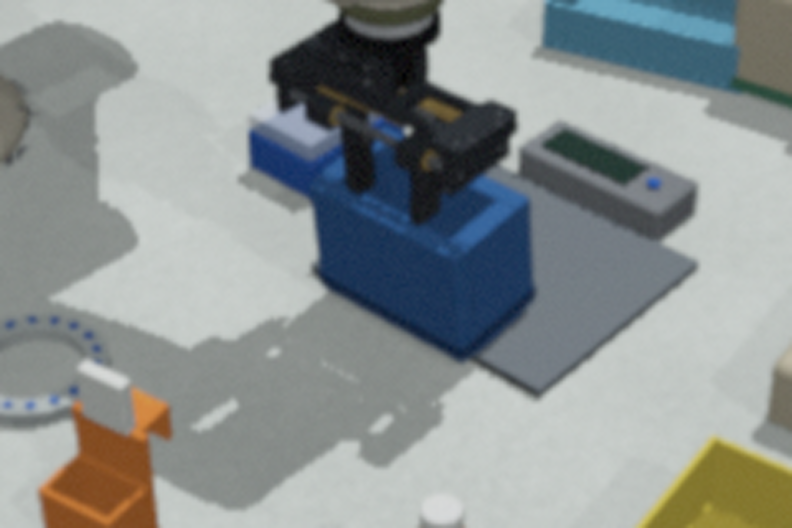

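```bash
python3 -m jog '[[[0,-2,0,0,0,0],[0,-5,-1,0,0,0],[0,-8,-5,0,0,0],[0,-8,-10,0,0,0],[0,-8,-14,0,0,0]]]'; python3 -c "
from h import *
st();
im=read_camera('scene');crop('scene',im,280,200,170,120,4.7,'pics/s10.png')
im=read_camera('top');crop('top',im,170,170,280,130,2.8,'pics/t10.png')"
```

```text
t: 8.1
tool_pos: [0.5155, -0.1204, 0.2019]
tcp_rot: [0.706, -0.039, 0.041, -0.706]
contact_force: [-0.4, 0.2, -0.6]
opening: 0.05
t 8.1 p [ 0.5155 -0.1204  0.2019] uvz [ 0.5259 -0.0613  0.2019] F [-0.4  0.2 -0.6] Fuv -0.5 0.1 q [-0.45  0.35  1.54  0.    1.24 -0.34] open 0.05
```

View pics/s10.png

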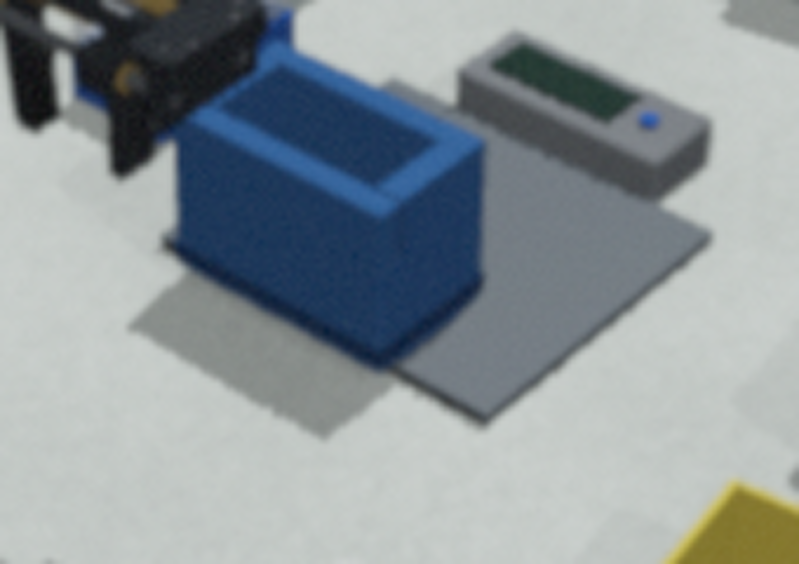

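View pics/t10.png

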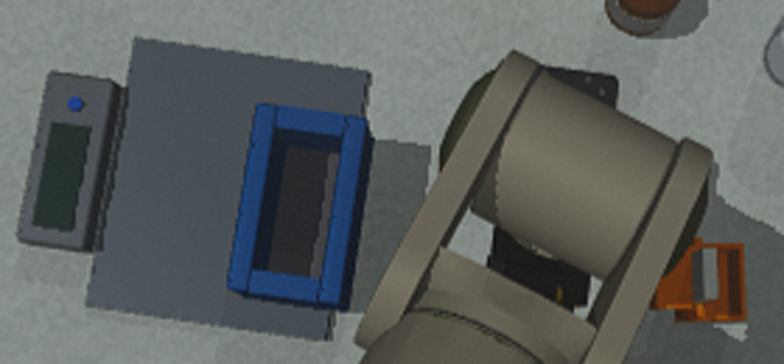

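```bash
python3 -c "
from h import *
T=lambda x,y:(170+(x+.5)/2.8-.5,170+(y+.5)/2.8-.5)
S=lambda x,y:(280+(x+.5)/4.7-.5,200+(y+.5)/4.7-.5)
for n,p in(('back+',(258,103)),('front+',(367,118)),('front-',(345,309)),('back-',(229,290))):
  q=plane('top',*T(*p),.12);print(n,(q@U).round(4),(q@V).round(4))
for n,s,t in(('f+',(384,217),(367,118)),('b+',(483,145),(258,103))):
  q,e=tri(S(*s),T(*t));print(n,q,e,(q@U).round(4),(q@V).round(4))
q=plane('scene',*S(380,368),.01);print('foot',(q@U).round(4),(q@V).round(4))
q=plane('scene',*S(487,425),.01);print('scale cor',(q@U).round(4),(q@V).round(4))
"
```

```text
back+ 0.6034 0.159
front+ 0.6034 0.0715
front- 0.4518 0.0664
back- 0.4538 0.1579
f+ [0.60851563 0.00355897 0.12042935] 0.00250832947328603 0.6042 0.0724
b+ [0.61758162 0.0897092  0.11811829] 0.0007727927582144614 0.6035 0.159
foot 0.5983 0.0795
scale cor 0.6712 0.0804
```

```bash
python3 -c "
from h import *
rel([(uvz(.527,-.03,.12),tool(50)),(uvz(.527,.03,.042),tool(50))])"
```

```text
[0.11, 8.1, 3.32, 40.04, -0.22, 0.1]
[0.08, 15.89, 9.33, 40.04, -0.22, 0.1]
```

```bash
python3 -m jog '[[[0,1.5,0,8,0,0],[0,3,1,16,0,0],[0,4.5,2,24,0,0],[0,6,3,32,0,0],[0,8,3.3,40,-0.2,0]]]'; python3 -c "
from h import *
st();rel([(uvz(.527,.0,.042),tool(50)),(uvz(.527,.045,.042),tool(50))])"
```

```text
t: 8.7
tool_pos: [0.5201, -0.0847, 0.1214]
tcp_rot: [-0.42, 0.021, -0.05, 0.906]
contact_force: [0.3, 0.0, -0.5]
opening: 0.0505
t 8.7 p [ 0.5201 -0.0847  0.1214] uvz [ 0.5263 -0.0252  0.1214] F [ 0.3  0.  -0.5] Fuv 0.3 0.1 q [-0.66  0.58  1.59  0.59  1.41 -0.79] open 0.0505
[0.05, 7.69, -3.21, -0.29, 0.33, 0.02]
[0.07, 10.6, 0.22, -0.29, 0.33, 0.02]
```

```bash
python3 -m jog '[[[0,3.5,-2,0,0.3,0],[0,7.7,-3.2,0,0.3,0],[0,8.7,-2.1,0,0.3,0],[0,9.7,-0.9,0,0.3,0],[0,10.6,0.2,0,0.3,0]]]'; python3 -c "
from h import *
st();rel([(uvz(.527,.065,.042),tool(50)),(uvz(.527,.112,.042),tool(50))])
im=read_camera('scene');crop('scene',im,220,170,240,160,3.3,'pics/s11.png')"
```

```text
t: 9.2
tool_pos: [0.5282, -0.0151, 0.043]
tcp_rot: [-0.422, 0.023, -0.051, 0.905]
contact_force: [-0.2, -0.2, 0.9]
opening: 0.0504
t 9.2 p [ 0.5282 -0.0151  0.043 ] uvz [0.5265 0.0448 0.043 ] F [-0.2 -0.2  0.9] Fuv -0.2 -0.2 q [-0.54  0.68  1.69  0.67  1.21 -0.82] open 0.0504
[0.05, 1.37, 1.49, 0.05, 0.06, 0.01]
[0.06, 4.39, 5.09, 0.05, 0.06, 0.01]
```

View pics/s11.png

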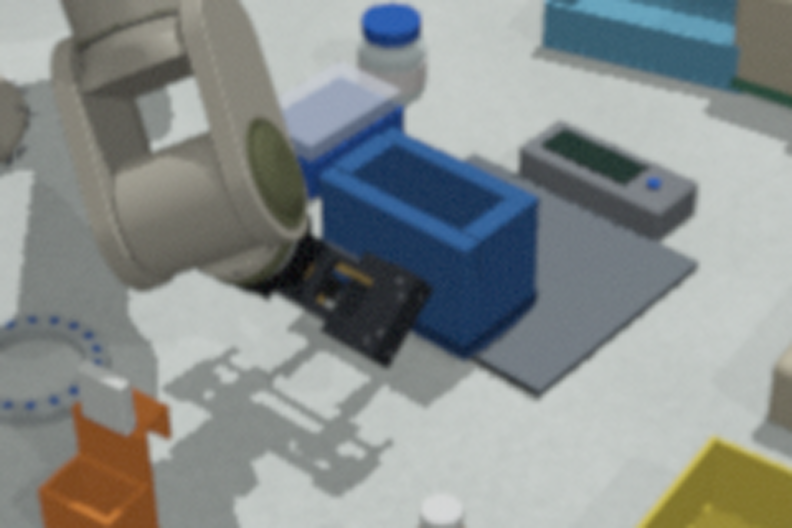

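```bash
python3 -m jog '[[[0,0.6,0.7,0,0,0],[0,1.1,1.2,0,0,0],[0,1.5,1.7,0,0,0],[0,1.9,2.2,0,0,0],[0,2.3,2.7,0,0,0]]]'; python3 -c "
from h import *
st()";  python3 -m jog '[[[0,0.4,0.5,0,0,0],[0,0.8,1,0,0,0],[0,1.2,1.4,0,0,0],[0,1.6,1.9,0,0,0],[0,2,2.3,0,0,0]]]'; python3 -c "
from h import *
st()
im=read_camera('scene');crop('scene',im,220,170,240,160,3.3,'pics/s12.png')"
```

```text
t: 9.75
tool_pos: [0.5315, 0.0189, 0.0408]
tcp_rot: [-0.422, 0.025, -0.051, 0.905]
contact_force: [-0.2, -3.1, 0.2]
opening: 0.0504
t 9.75 p [0.5315 0.0189 0.0408] uvz [0.5259 0.079  0.0408] F [-0.2 -3.1  0.2] Fuv 0.1 -3.1 q [-0.49  0.67  1.71  0.71  1.17 -0.79] open 0.0504
t: 10.25
tool_pos: [0.5349, 0.0496, 0.0404]
tcp_rot: [-0.422, 0.025, -0.051, 0.905]
contact_force: [-0.5, -7.4, 6.3]
opening: 0.0498
t 10.25 p [0.5349 0.0496 0.0404] uvz [0.5258 0.1098 0.0404] F [-0.5 -7.4  6.3] Fuv 0.4 -7.4 q [-0.43  0.67  1.72  0.74  1.14 -0.77] open 0.0498
```

View pics/s12.png

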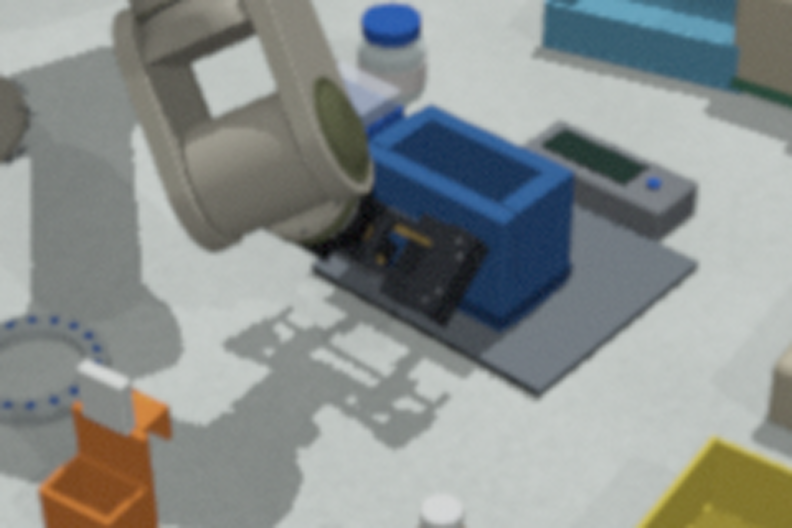

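```bash
python3 -m jog '[[[0,-1.9,-2.3,0,0,0],[0,-4.2,-5,0,0,0],[0,-8,-4.5,0,0,0],[0,-12,-4,0,0,0],[0,-16,-3,0,0,0]]]'; python3 -c "
from h import *
st()
im=read_camera('scene');crop('scene',im,280,180,170,120,4.7,'pics/s13.png')
im=read_camera('top');crop('top',im,170,170,280,130,2.8,'pics/t13.png')
g=np.array([.4905,-.2648,0])
rel([(g+[0,0,.2],down(-88.7)),(g+[0,0,.2],down(91.3))])"
```

```text
t: 10.8
tool_pos: [0.52, -0.076, 0.1442]
tcp_rot: [-0.421, 0.026, -0.051, 0.905]
contact_force: [0.5, -0.5, -0.2]
opening: 0.0503
t 10.8 p [ 0.52   -0.076   0.1442] uvz [ 0.5252 -0.0167  0.1442] F [ 0.5 -0.5 -0.2] Fuv 0.6 -0.4 q [-0.65  0.54  1.59  0.59  1.45 -0.74] open 0.0503
[-0.95, -16.2, -11.15, -32.85, 78.61, -28.28]
[-0.95, -16.2, -11.15, -29.31, -93.42, 34.05]
```

View pics/s13.png

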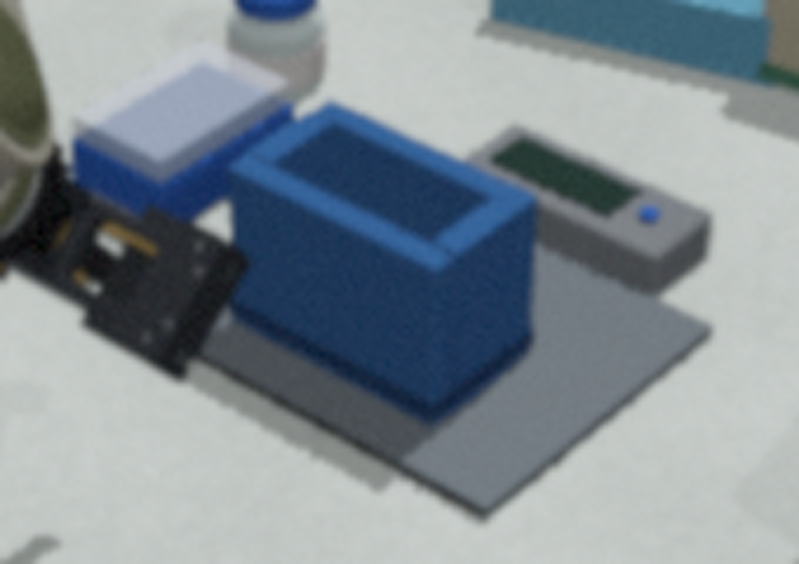

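View pics/t13.png

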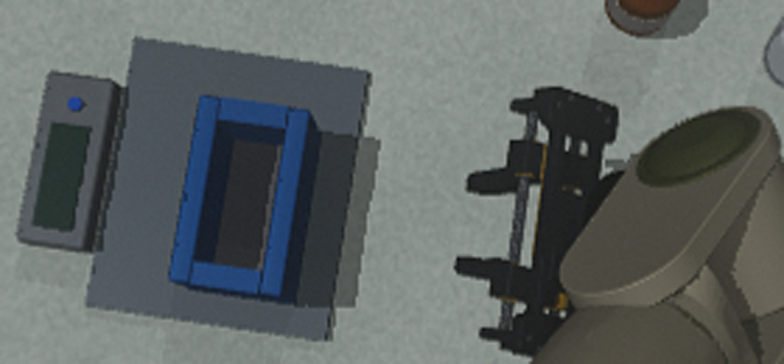

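```bash
python3 -m jog '[[[-0.2,-3.5,-2.5,-6,14,-5],[-0.4,-7,-5,-12,28,-10],[-0.6,-11,-7.5,-18,42,-15],[-0.8,-15,-10,-24,56,-20],[-0.95,-16.2,-11.1,-32.8,78.6,-28.3]]]'; python3 -c "
from h import *
st()
g=np.array([.4905,-.2648,0])
rel([(g+[0,0,.2],down(-88.7))])
T=lambda x,y:(170+(x+.5)/2.8-.5,170+(y+.5)/2.8-.5)
S=lambda x,y:(280+(x+.5)/4.7-.5,180+(y+.5)/4.7-.5)
for n,p in(('back+',(203,97)),('front+',(311,110)),('front-',(289,298)),('back-',(171,281)),('in front+',(287,128)),('in front-',(266,268)),('in back+',(217,123)),('in back-',(192,262))):
  q=plane('top',*T(*p),.12);print(n,(q@U).round(4),(q@V).round(4))
for n,s,t in(('f+',(440,270),(311,110)),('b+',(537,202),(203,97)),('f-',(234,170),(289,298))):
  q,e=tri(S(*s),T(*t));print(n,q,e,(q@U).round(4),(q@V).round(4))
q=plane('scene',*S(430,418),.01);print('foot',(q@U).round(4),(q@V).round(4))
"
```

```text
t: 11.4
tool_pos: [0.4895, -0.2655, 0.1966]
tcp_rot: [-0.502, 0.273, -0.286, 0.769]
contact_force: [-0.8, 0.7, 0.3]
opening: 0.0501
t 11.4 p [ 0.4895 -0.2655  0.1966] uvz [ 0.5165 -0.2084  0.1966] F [-0.8  0.7  0.3] Fuv -0.9 0.6 q [-0.87  0.46  1.45  0.35  1.4  -0.13] open 0.0501
[-0.03, -0.28, 0.23, -16.6, 40.7, -14.77]
back+ 0.6021 0.2031
front+ 0.6036 0.1165
front- 0.4542 0.1107
back- 0.4544 0.2037
in front+ 0.5866 0.1331
in front- 0.4747 0.1321
in back+ 0.5829 0.1887
in back- 0.4713 0.19
f+ [0.61400998 0.04838193 0.12106902] 0.0033193555746355145 0.6046 0.1176
b+ [0.62269457 0.13491613 0.11706054] 0.002153198205857067 0.6034 0.2045
f- [0.4674678  0.06177612 0.12048945] 0.009838619372771985 0.4575 0.1143
foot 0.5956 0.1261
```

```bash
python3 -m jog '[[[0,-0.2,0.2,-3.3,8,-3],[0,-0.2,0.2,-6.6,16,-5.9],[0,-0.2,0.2,-10,24.4,-8.9],[0,-0.2,0.2,-13.3,32.5,-11.8],[0,-0.2,0.2,-16.6,40.7,-14.8]]]'; python3 -c "
from h import *
st()
g=np.array([.4905,-.2648,0])
rel([(g+[0,0,.2],down(-88.7)),(g+[0,0,.099],down(-88.7))])
im=read_camera('scene');crop('scene',im,180,200,200,150,4,'pics/s14.png')"
```

```text
t: 11.9
tool_pos: [0.4909, -0.2608, 0.1977]
tcp_rot: [-0.509, 0.48, -0.48, 0.529]
contact_force: [-0.1, 0.4, -0.5]
opening: 0.0499
t 11.9 p [ 0.4909 -0.2608  0.1977] uvz [ 0.5172 -0.2036  0.1977] F [-0.1  0.4 -0.5] Fuv -0.2 0.4 q [-0.71  0.41  1.47  0.03  1.26  0.77] open 0.0499
[0.39, -0.24, -0.06, -1.12, 3.19, -1.2]
[0.59, 9.86, -0.26, -1.12, 3.19, -1.2]
```

View pics/s14.png

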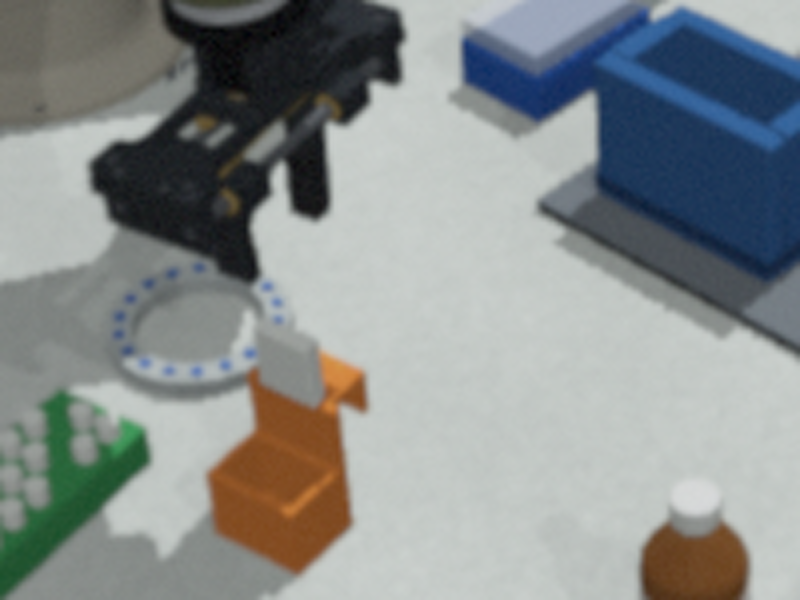

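```bash
python3 -m jog '[[[0.4,2,0,-1.1,3.2,-1.2],[0.4,3,0,-1.1,3.2,-1.2],[0.4,4,0,-1.1,3.2,-1.2],[0.4,4,0,-1.1,3.2,-1.2],[0.4,4,0,-1.1,3.2,-1.2]]]'; python3 -c "
from h import *
st()
g=np.array([.4905,-.2648,0])
rel([(g+[0,0,.099],down(-88.7))])
im=read_camera('scene');crop('scene',im,200,220,120,120,5,'pics/s15.png')
t=read_camera('top');crop('top',t,380,225,90,80,7,'pics/t15.png')
p=bot.observe()['tool_pos'];print(proj('scene',p),proj('top',p))"
```

```text
t: 12.45
tool_pos: [0.4921, -0.2652, 0.1588]
tcp_rot: [-0.506, 0.492, -0.494, 0.508]
contact_force: [-0.3, 0.2, 0.9]
opening: 0.0503
t 12.45 p [ 0.4921 -0.2652  0.1588] uvz [ 0.5189 -0.2078  0.1588] F [-0.3  0.2  0.9] Fuv -0.4 0.2 q [-0.71  0.46  1.51  0.    1.18  0.84] open 0.0503
[-0.04, 5.98, -0.18, -0.19, 0.28, -0.05]
[250.10880938 276.12112479] [425.72540826 265.41861561]
```

View pics/s15.png

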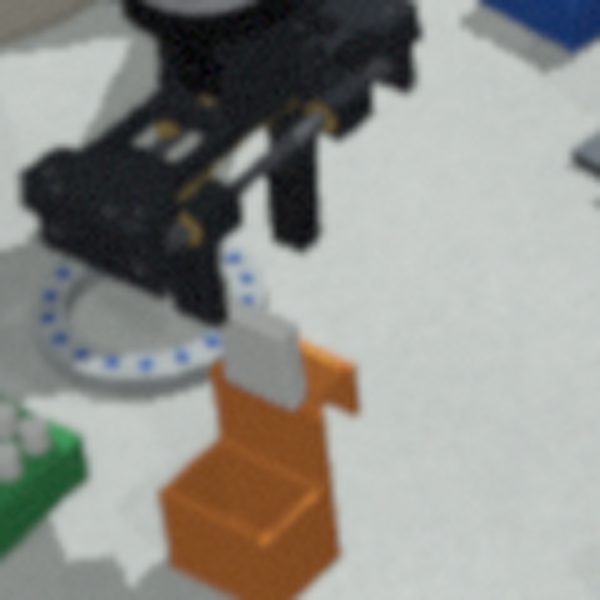

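View pics/t15.png

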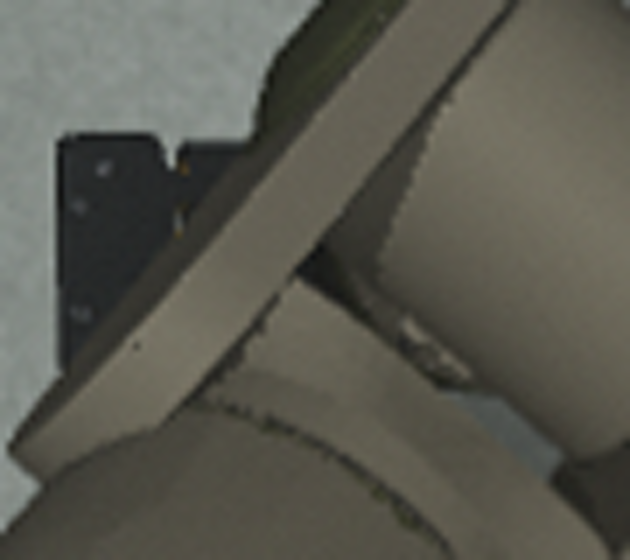

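```bash
python3 -m jog '[[[0,2,-0.1,0,0.3,0],[0,4,-0.1,0,0.3,0],[0,5,-0.1,0,0.3,0],[0,5.7,-0.1,0,0.3,0],[0,5.7,-0.1,0,0.3,0]]]'; python3 -c "
from h import *
st()
im=read_camera('scene');crop('scene',im,200,220,120,120,5,'pics/s16.png')"
```

```text
t: 13.05
tool_pos: [0.4912, -0.2651, 0.1015]
tcp_rot: [-0.505, 0.494, -0.495, 0.506]
contact_force: [-0.8, 0.5, 1.2]
opening: 0.0503
t 13.05 p [ 0.4912 -0.2651  0.1015] uvz [ 0.5181 -0.2078  0.1015] F [-0.8  0.5  1.2] Fuv -0.8 0.4 q [-0.71  0.53  1.57  0.    1.05  0.84] open 0.0503
```

View pics/s16.png

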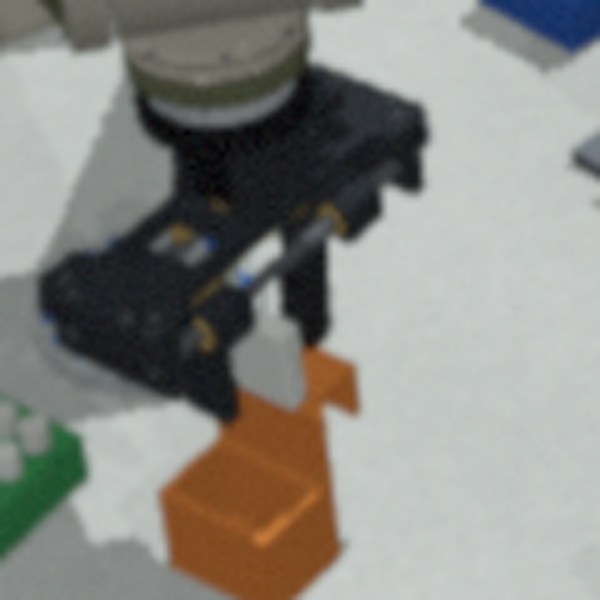

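Fingers straddle the tab at the right height. Close with moderate force.

```bash
python3 -m jog '[[[0,0,0,0,0,0],[0,0,0,0,0,0],[0,0,0,0,0,0],[0,0,0,0,0,0],[0,0,0,0,0,0]]]' 255 20; python3 -m jog '[[[0,0,0,0,0,0],[0,-1,0,0,0,0],[0,-3,0,0,0,0],[0,-6,0,0,0,0],[0,-9,0,0,0,0]]]'; python3 -c "
from h import *
st()
im=read_camera('scene');crop('scene',im,180,180,200,150,4,'pics/s17.png')"
```

```text
t: 13.6
tool_pos: [0.4913, -0.2652, 0.1018]
tcp_rot: [-0.504, 0.494, -0.495, 0.506]
contact_force: [-0.3, 0.5, -0.1]
opening: 0.0122
t: 14.1
tool_pos: [0.4908, -0.2651, 0.1933]
tcp_rot: [-0.505, 0.494, -0.495, 0.506]
contact_force: [0.7, -0.3, -0.6]
opening: 0.0118
t 14.1 p [ 0.4908 -0.2651  0.1933] uvz [ 0.5177 -0.2078  0.1933] F [ 0.7 -0.3 -0.6] Fuv 0.7 -0.2 q [-0.71  0.42  1.47  0.    1.25  0.84] open 0.0118
```

View pics/s17.png

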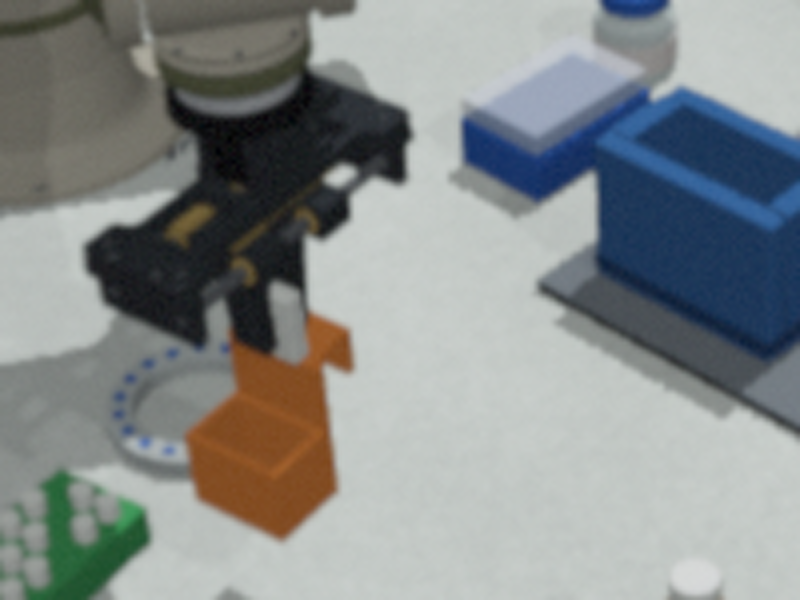

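```bash
python3 -c "
from h import *
rel([(uvz(.528,-.05,.193),down(-96.5)),(uvz(.528,.07,.193),down(-96.5)),(uvz(.528,.1075,.193),down(-96.5))])"
```

```text
[-15.62, 0.5, 2.99, -0.54, 7.74, 0.26]
[-27.51, 0.46, 4.61, -0.54, 7.74, 0.26]
[-31.22, 0.44, 5.12, -0.54, 7.74, 0.26]
```

```bash
python3 -m jog '[[[-3,0.1,0.6,0,2,0],[-7,0.2,1.3,0,4,0],[-11,0.3,2.2,0,6,0],[-15,0.4,3,-0.5,7.7,0.3],[-19,0.5,3.5,-0.5,7.7,0.3]]]'; python3 -c "
from h import *
st()
rel([(uvz(.528,.07,.193),down(-96.5)),(uvz(.528,.1075,.193),down(-96.5))])"
```

```text
t: 14.65
tool_pos: [0.5222, -0.073, 0.1873]
tcp_rot: [-0.471, 0.53, -0.525, 0.471]
contact_force: [-0.0, 0.1, 0.1]
opening: 0.0119
t 14.65 p [ 0.5222 -0.073   0.1873] uvz [ 0.5271 -0.0134  0.1873] F [-0.   0.1  0.1] Fuv -0.0 0.1 q [-0.36  0.37  1.56  0.    1.22  1.32] open 0.0119
[-8.34, -0.52, 0.08, 0.32, -0.03, -0.3]
[-12.09, -0.5, 0.08, 0.32, -0.03, -0.3]
```

```bash
python3 -m jog '[[[-3,-0.4,0.1,0.3,0,-0.3],[-6,-0.5,0.1,0.3,0,-0.3],[-9,-0.5,0.1,0.3,0,-0.3],[-11.5,-0.5,0.1,0.3,0,-0.3],[-12.1,-0.5,0.1,0.3,0,-0.3]]]'; python3 -m jog '[[[0,0,0,0,0,0],[0,0,0,0,0,0],[0,0,0,0,0,0],[0,0,0,0,0,0],[0,0,0,0,0,0]]]';python3 -c "
from h import *
st()
rel([(uvz(.528,.1075,.134),down(-96.5))])
im=read_camera('scene');crop('scene',im,280,160,170,120,4.7,'pics/s18.png')
t=read_camera('top');crop('top',t,190,180,150,120,5,'pics/t18.png')"
```

```text
t: 15.15
tool_pos: [0.5366, 0.0476, 0.193]
tcp_rot: [-0.472, 0.527, -0.527, 0.472]
contact_force: [-0.6, -0.4, -1.0]
opening: 0.0115
t: 15.65
tool_pos: [0.5366, 0.0451, 0.1925]
tcp_rot: [-0.471, 0.528, -0.527, 0.471]
contact_force: [0.0, -0.6, -1.1]
opening: 0.0119
t 15.65 p [0.5366 0.0451 0.1925] uvz [0.528  0.1055 0.1925] F [ 0.  -0.6 -1.1] Fuv 0.1 -0.6 q [-0.13  0.38  1.53  0.    1.23  1.55] open 0.0119
[-0.2, 5.85, 0.0, 0.05, -0.02, -0.0]
```

View pics/s18.png

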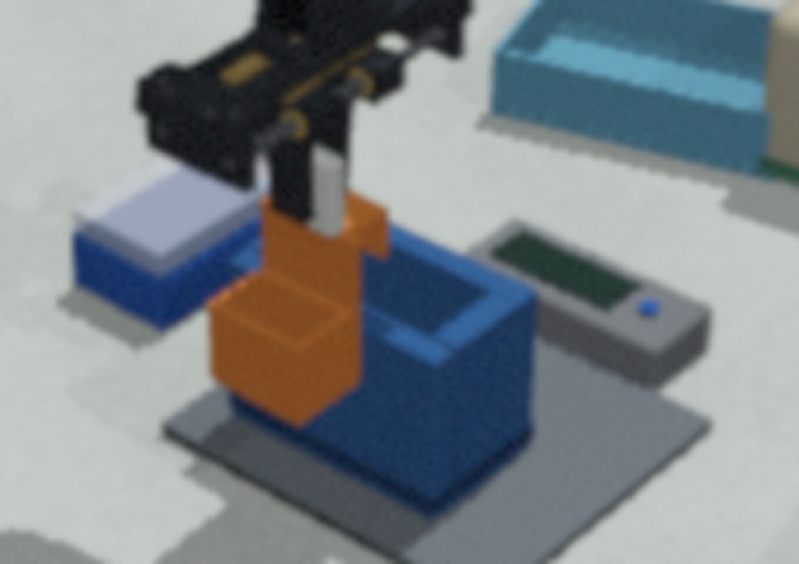

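View pics/t18.png

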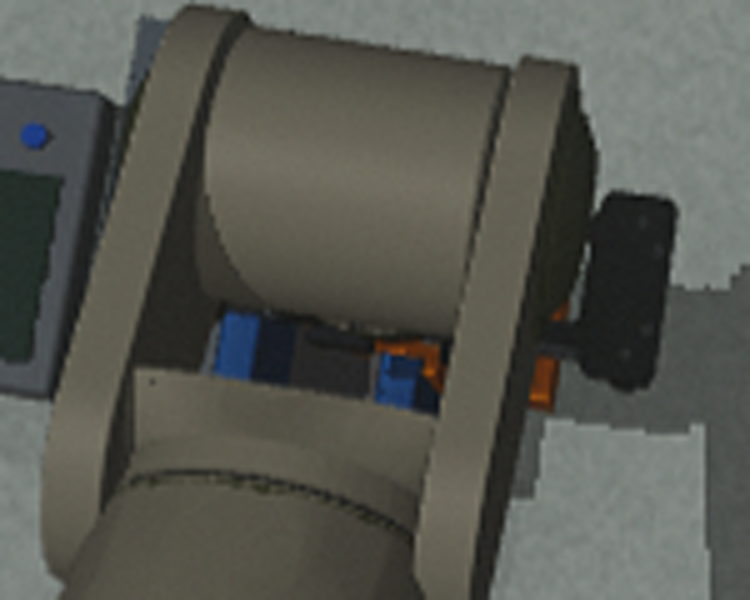

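```bash
python3 -c "
from h import *
def c(P):
  q=proj('scene',P);return ((q-[280,160])*4.7).round(0)
for v in(.1385,.1405,.1425): print(v,c(uvz(.553,v,.1847)),c(uvz(.553,v,.1925-.0138-.024)))
print('box',c(uvz(.528+.032,.1055-.047,.1925+.0132-.115+.05)),c(uvz(.528+.032,.1055-.047,.1925+.0132-.115)))
print('rim front +x', c(uvz(.603,.1145,.12)),c(uvz(.603,.1125,.12)),c(uvz(.603,.1165,.12)))
"
```

```text
0.1385 [386. 210.] [385. 257.]
0.1405 [388. 209.] [388. 255.]
0.1425 [391. 207.] [390. 254.]
box [297. 352.] [298. 428.]
rim front +x [429. 366.] [427. 368.] [431. 364.]
```

```bash
python3 -c "
from h import *
im=cv2.imread('pics/s13.png')
# high zoom of the rim around front wall
cv2.imwrite('pics/s13z.png',cv2.resize(im[90:300,220:560],None,fx=2.3,fy=2.3,interpolation=cv2.INTER_CUBIC))
S=lambda x,y:(280+(x+.5)/4.7-.5,180+(y+.5)/4.7-.5)
for n,p in(('f+',(440,270)),('f-',(234,170)),('b+',(537,202)),('b-',(332,105))):
  q=plane('scene',*S(*p),.12);print(n,(q@U).round(4),(q@V).round(4))
"
```

```text
f+ 0.6045 0.1203
f- 0.4598 0.119
b+ 0.6063 0.2023
b- 0.4594 0.2032
```

View pics/s13z.png

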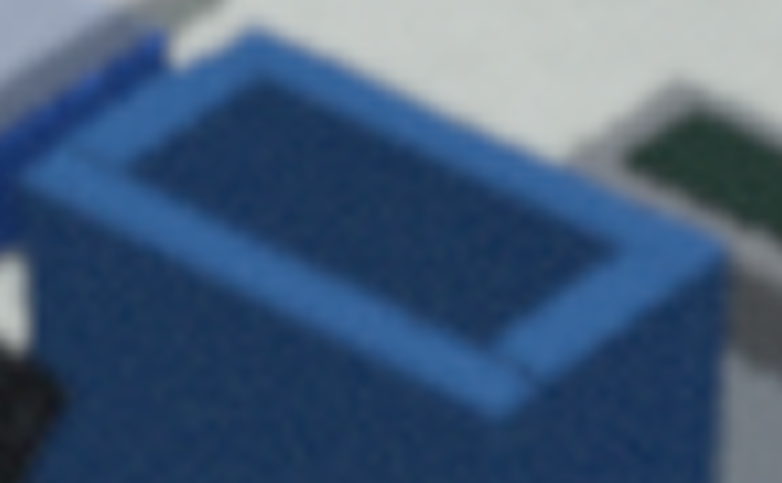

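```bash
python3 -c "
from h import *
S=lambda x,y:(280+(220+x/2.3+.5)/4.7-.5,180+(90+y/2.3+.5)/4.7-.5)
for n,p in(('out-',(22,182)),('out+',(497,418)),('in-',(125,172)),('in+',(485,350)),('bo-',(255,28)),('bo+',(725,243)),('bi-',(255,78)),('bi+',(615,250))):
  q=plane('scene',*S(*p),.12);print(n,(q@U).round(4),(q@V).round(4))
im=cv2.imread('pics/scene0.png') 
"
```

```text
out- 0.4573 0.118
out+ 0.6039 0.1177
in- 0.4736 0.1371
in+ 0.5853 0.1365
bo- 0.457 0.205
bo+ 0.602 0.2064
bi- 0.4714 0.1881
bi+ 0.5838 0.1874
```

```bash
python3 -m jog '[[[-0.2,1,0,0,0,0],[-0.35,2,0,0,0,0],[-0.35,2.6,0,0,0,0],[-0.35,2.6,0,0,0,0],[-0.35,2.6,0,0,0,0]]]';python3 -c "
from h import *
st()
rel([(uvz(.528,.109,.134),down(-96.5))])
im=read_camera('scene');crop('scene',im,310,170,100,75,8,'pics/s19.png')"
```

```text
t: 16.25
tool_pos: [0.537, 0.0491, 0.1664]
tcp_rot: [-0.471, 0.528, -0.527, 0.471]
contact_force: [0.8, -0.6, -0.7]
opening: 0.0116
t 16.25 p [0.537  0.0491 0.1664] uvz [0.528  0.1096 0.1664] F [ 0.8 -0.6 -0.7] Fuv 0.8 -0.5 q [-0.13  0.41  1.56  0.    1.18  1.56] open 0.0116
[0.06, 3.24, 0.0, 0.06, 0.03, -0.0]
```

View pics/s19.png

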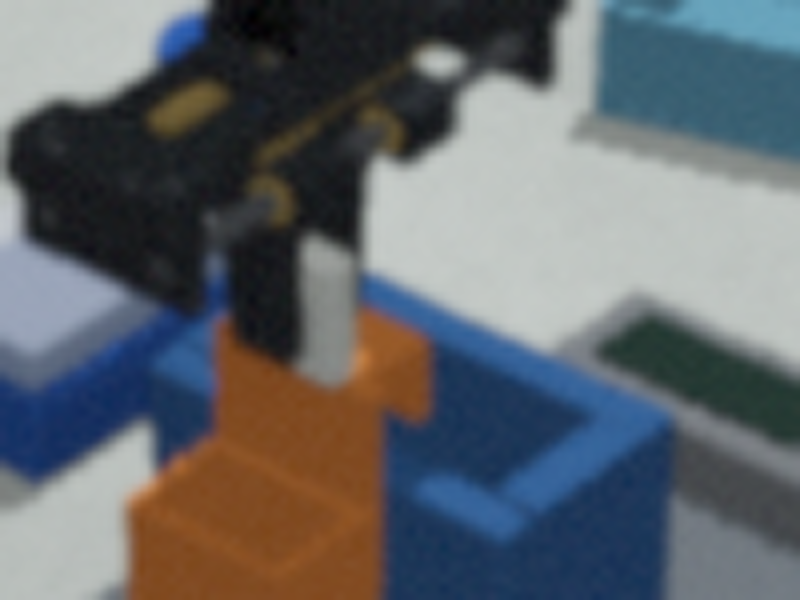

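```bash
python3 -m jog '[[[0,0.5,0,0,0,0],[0,1,0,0,0,0],[0,1.4,0,0,0,0],[0,1.8,0,0,0,0],[0,2.1,0,0,0,0]]]';python3 -c "
from h import *
st()"; python3 -m jog '[[[0,0.3,0,0,0,0],[0,0.6,0,0,0,0],[0,0.8,0,0,0,0],[0,0.9,0,0,0,0],[0,0.9,0,0,0,0]]]';python3 -c "
from h import *
st()
im=read_camera('scene');crop('scene',im,310,170,100,75,8,'pics/s20.png')"
```

```text
t: 16.8
tool_pos: [0.5368, 0.0491, 0.145]
tcp_rot: [-0.471, 0.528, -0.527, 0.471]
contact_force: [-0.5, 1.0, -0.8]
opening: 0.0116
t 16.8 p [0.5368 0.0491 0.145 ] uvz [0.5278 0.1096 0.145 ] F [-0.5  1.  -0.8] Fuv -0.6 0.9 q [-0.13  0.43  1.58  0.    1.13  1.56] open 0.0116
t: 17.3
tool_pos: [0.5369, 0.0491, 0.1364]
tcp_rot: [-0.471, 0.528, -0.527, 0.471]
contact_force: [-0.7, -0.0, -1.5]
opening: 0.0115
t 17.3 p [0.5369 0.0491 0.1364] uvz [0.5279 0.1096 0.1364] F [-0.7 -0.  -1.5] Fuv -0.7 -0.1 q [-0.13  0.45  1.59  0.    1.11  1.56] open 0.0115
```

View pics/s20.png

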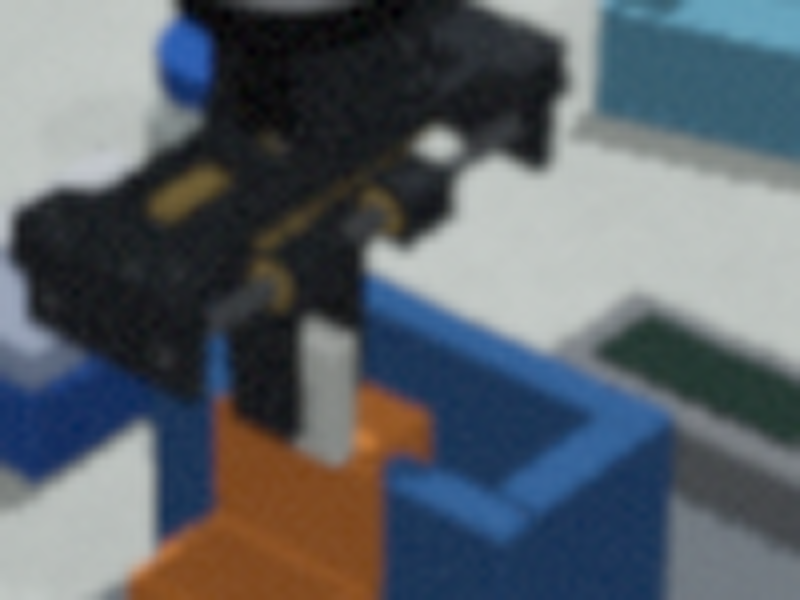

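Lip is inside the wall with no lateral contact; 2–3 mm to go.

```bash
python3 -m jog '[[[0,0.1,0,0,0,0],[0,0.2,0,0,0,0],[0,0.25,0,0,0,0],[0,0.25,0,0,0,0],[0,0.25,0,0,0,0]]]';python3 -c "
from h import *
st()"; python3 -m jog '[[[0,0.05,0,0,0,0],[0,0.1,0,0,0,0],[0,0.15,0,0,0,0],[0,0.15,0,0,0,0],[0,0.15,0,0,0,0]]]';python3 -c "
from h import *
st()"
```

```text
t: 17.85
tool_pos: [0.5369, 0.0491, 0.134]
tcp_rot: [-0.471, 0.528, -0.527, 0.471]
contact_force: [-0.4, -0.2, -1.9]
opening: 0.0117
t 17.85 p [0.5369 0.0491 0.134 ] uvz [0.5279 0.1096 0.134 ] F [-0.4 -0.2 -1.9] Fuv -0.3 -0.3 q [-0.13  0.45  1.59  0.    1.1   1.56] open 0.0117
t: 18.35
tool_pos: [0.537, 0.049, 0.1335]
tcp_rot: [-0.471, 0.527, -0.527, 0.471]
contact_force: [-4.1, -1.2, 8.3]
opening: 0.0117
t 18.35 p [0.537  0.049  0.1335] uvz [0.528  0.1095 0.1335] F [-4.1 -1.2  8.3] Fuv -3.9 -1.6 q [-0.13  0.45  1.59 -0.    1.1   1.56] open 0.0117
```

```bash
python3 -m jog '[[[0,-0.08,0,0,0,0],[0,-0.08,0,0,0,0],[0,-0.08,0,0,0,0],[0,-0.08,0,0,0,0],[0,-0.08,0,0,0,0]]]' 170;python3 -c "
from h import *
st()
im=read_camera('scene');crop('scene',im,310,170,100,75,8,'pics/s21.png')"
```

```text
t: 18.85
tool_pos: [0.5369, 0.0491, 0.1332]
tcp_rot: [-0.471, 0.528, -0.527, 0.471]
contact_force: [-1.0, 0.4, -0.4]
opening: 0.0294
t 18.85 p [0.5369 0.0491 0.1332] uvz [0.5279 0.1096 0.1332] F [-1.   0.4 -0.4] Fuv -1.1 0.2 q [-0.13  0.45  1.59  0.    1.1   1.56] open 0.0294
```

View pics/s21.png

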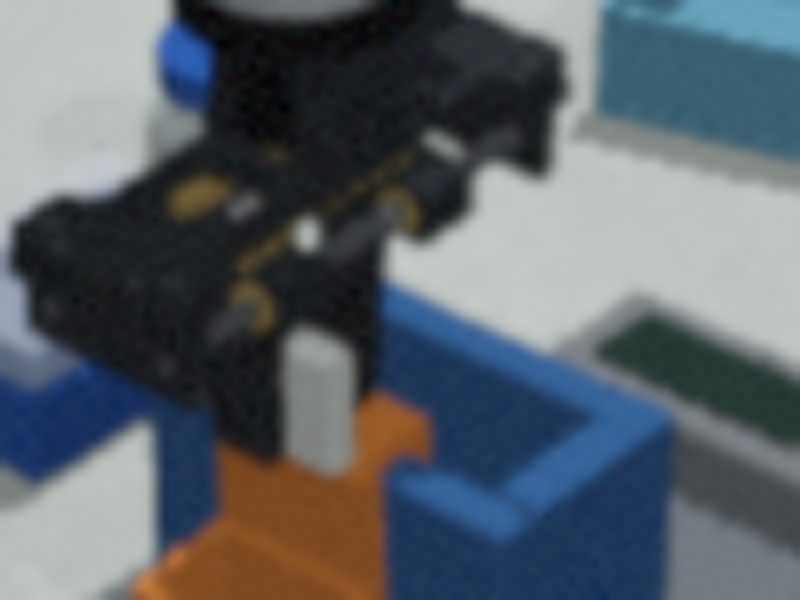

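```bash
python3 -m jog '[[[0,0,0,0,0,0],[0,0,0,0,0,0],[0,0,0,0,0,0],[0,-0.5,0,0,0,0],[0,-1.5,0,0,0,0]]]' 120; python3 -m jog '[[[0,-2,0,0,0,0],[0,-5,0,0,0,0],[0,-9,0,0,0,0],[0,-12,0,0,0,0],[0,-12,0,0,0,0]]]';python3 -c "
from h import *
st()
rel([(np.array([.42,-.3,.26]),down(-96.5))])"
```

```text
t: 19.4
tool_pos: [0.5367, 0.0491, 0.1484]
tcp_rot: [-0.471, 0.528, -0.527, 0.471]
contact_force: [-0.7, -0.7, 0.5]
opening: 0.0468
t: 19.9
tool_pos: [0.5383, 0.049, 0.2734]
tcp_rot: [0.469, -0.525, 0.529, -0.473]
contact_force: [-0.2, -0.6, 0.6]
opening: 0.0467
t 19.9 p [0.5383 0.049  0.2734] uvz [0.5293 0.1096 0.2734] F [-0.2 -0.6  0.6] Fuv -0.1 -0.6 q [-0.13  0.32  1.4   0.    1.42  1.56] open 0.0467
[36.01, 1.28, -7.84, -0.45, 0.04, 0.0]
```

```bash
python3 -m jog '[[[4,0,-1,0,0,0],[9,0,-2,0,0,0],[14,0,-3,0,0,0],[19,0,-4,0,0,0],[23,0,-5,0,0,0]]]'; python3 -c "
from h import *
st()
im=read_camera('scene');cv2.imwrite('pics/s22f.png',im[:,:,::-1]);crop('scene',im,280,160,170,120,4.7,'pics/s22.png')
t=read_camera('top');cv2.imwrite('pics/t22f.png',t[:,:,::-1]);crop('top',t,190,180,150,120,5,'pics/t22.png')"
```

```text
t: 20.4
tool_pos: [0.4603, -0.1757, 0.2683]
tcp_rot: [-0.471, 0.528, -0.527, 0.471]
contact_force: [0.8, 0.6, -0.0]
opening: 0.0469
t 20.4 p [ 0.4603 -0.1757  0.2683] uvz [ 0.4772 -0.1225  0.2683] F [ 0.8  0.6 -0. ] Fuv 0.7 0.6 q [-0.6   0.22  1.54 -0.    1.38  1.08] open 0.0469
```

View pics/s22.png

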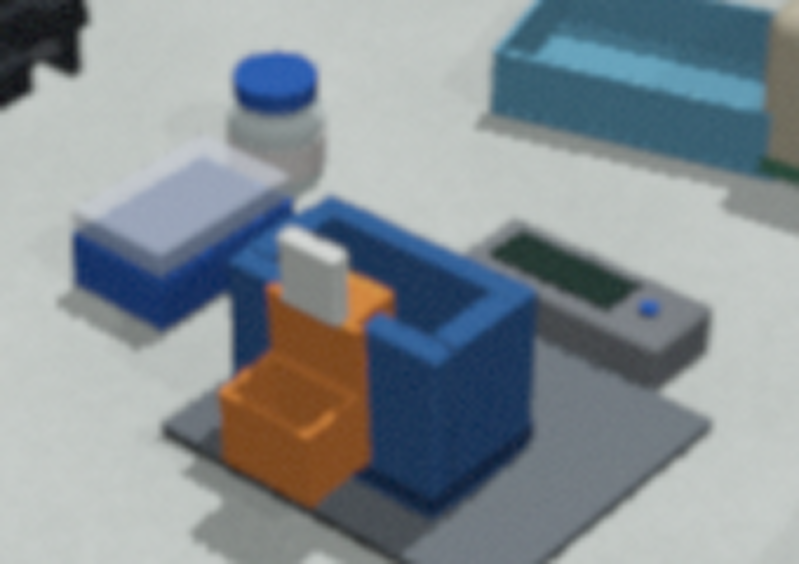

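View pics/t22f.png

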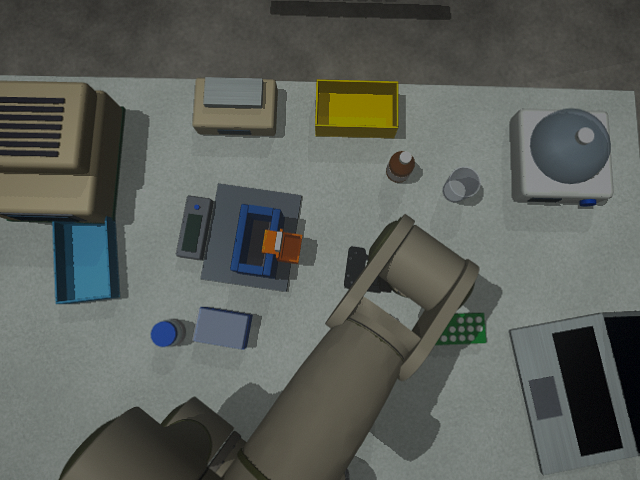

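Run:
```python
from h import *
S=lambda x,y:(280+(x+.5)/4.7-.5,160+(y+.5)/4.7-.5)
t=cv2.imread('pics/t22f.png');cv2.imwrite('pics/t22z.png',cv2.resize(t[195:295,195:315],None,fx=6,fy=6,interpolation=cv2.INTER_CUBIC))
a=cv2.imread('pics/scene0.png').astype(int);b=cv2.imread('pics/s22f.png').astype(int);t0=cv2.imread('pics/top0.png').astype(int)
def d(x,y,w,h,A,B): return np.abs(A-B).max(2)[y:y+h,x:x+w].mean().round(1)
print('scene rotor',d(205,262,50,38,a,b),'rack',d(155,295,65,52,a,b),'reagent',d(335,320,35,52,a,b),'beaker',d(278,355,38,50,a,b),'jar',d(326,170,26,32,a,b),'tipbox',d(294,190,50,38,a,b))
print('top reagent',d(385,148,32,36,t0,t.astype(int)),'beaker',d(440,166,44,40,t0,t.astype(int)),'jar',d(148,316,40,34,t0,t.astype(int)),'tipbox',d(190,304,64,48,t0,t.astype(int)))
st()
```

```text
scene rotor 14.0 rack 27.7 reagent 3.0 beaker 2.9 jar 3.0 tipbox 16.5
top reagent 3.0 beaker 3.2 jar 3.3 tipbox 3.6
t 20.5 p [ 0.4598 -0.1777  0.2681] uvz [ 0.477  -0.1245  0.2681] F [ 0.5  0.7 -0.3] Fuv 0.4 0.8 q [-0.61  0.22  1.54 -0.    1.38  1.08] open 0.0466
```

View pics/t22z.png

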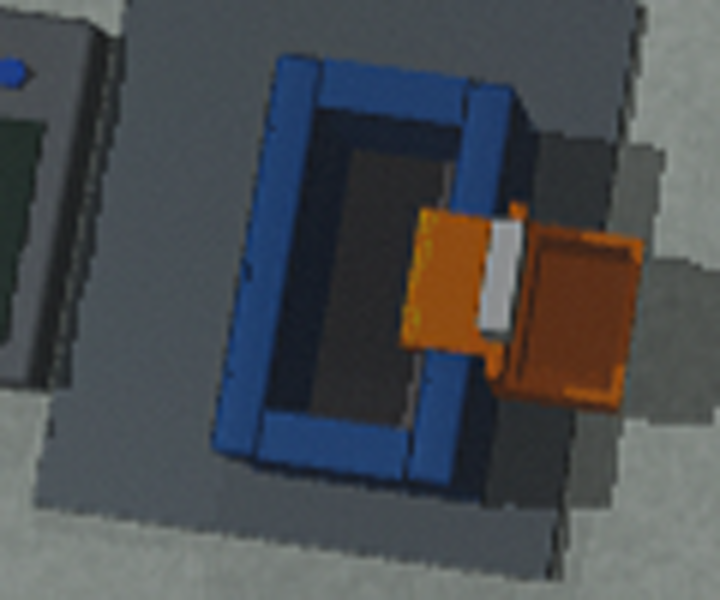

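View pics/s22f.png

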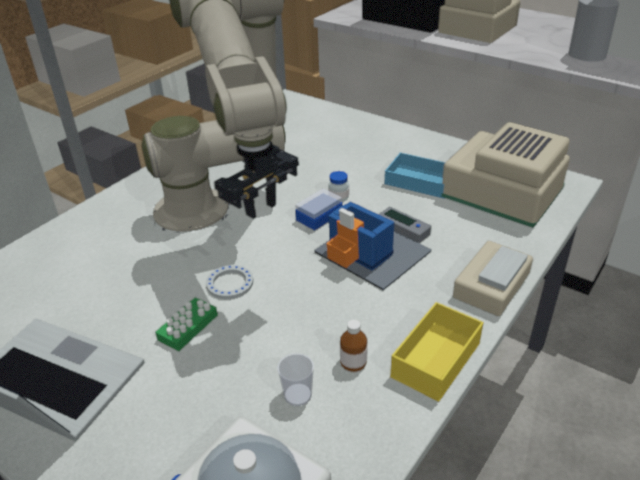

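```bash
python3 -c "
from h import *
bot.job_done();st()"
```

```text
the job is handed in; nothing more can be done
the job is handed in; nothing more can be done
```

The job is handed in at about 20.5 s. The cooler stands upright on the scale platform with the caddy hanging by its hook over the cooler's front rim.

- **Tipping:** I pushed the cooler's foot against the platform's edge with spread fingers. I then hooked the fingers under the rim and tipped it over that edge until it dropped onto its foot, with about 12 mm overhanging.
- **Sliding in:** I pushed it in low on its front face, so its front ended about 30 mm inside the platform edge.
- **Hanging:** I gripped the caddy by its tab, lowered the hook over the front wall until it touched (about 8 N), released it and backed away.

**Last checks, both cameras:**
- The cooler is upright and wholly on the platform. Its rim measured 0.117 to 0.121 m high, against 0.120 m expected.
- The caddy's hook is over the rim, with the wall in the slot and the lip inside the cooler. The box leans in slightly against the outside of the wall.
- The robot touches nothing, and every force I read between moves stayed below 10 N.
- The reagent bottle, jar, beaker and tip box show no change in the top view.

**Checks that disagreed or were weak:**
- The two cameras put the cooler's front wall about 2 mm apart. I aimed at the middle, within the slot's ±4 mm clearance.
- The image differences at the rotor and tube rack were larger (14 and 28). I put these down to shadow, since both sit at the same place in the scene picture. The arm was over that area in the last top view, so I did not compare them there.

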